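# Line up the bolt holders, shut the guard and wind the torque rig one full turn

## Task

Shut the guard of the torque rig by folding its two flaps fully down over the rotor, the plain flap first and then the orange-lipped one, and stand the grey bolt holder blocks in an even row on the feed plate: one upright in the middle of each marked bay, squared up and flush against the long dark fence, starting from the bay next to the red end stop and leaving no empty bay between them. Only with the guard shut wind the crank clockwise (seen from above): on to the red mark and then one further full turn, so that its handle stops over the red mark again. Leave the other things on the bench where they are, and finish with the guard shut and every block still in its bay.

Things in the scene. Friction and masses are not known exactly. Their poses are not given: they have to be found in the camera images.
- holder1: grey polymer bolt holder block, 50 (own x) x 64 (own y) x 40 mm high, the steel hex head of a rotor bolt fixed upright in the middle of its top: 30 mm across flats, 26 mm tall (top 66 mm above the underside), one pair of flats facing own +y and -y. 0.2 to 0.45 kg. Origin: centre of underside, z up. Three or four such blocks are present; an absent one reads None from the start.
- holder2: grey polymer bolt holder block, 50 (own x) x 64 (own y) x 40 mm high, the steel hex head of a rotor bolt fixed upright in the middle of its top: 30 mm across flats, 26 mm tall (top 66 mm above the underside), one pair of flats facing own +y and -y. 0.2 to 0.45 kg. Origin: centre of underside, z up. Three or four such blocks are present; an absent one reads None from the start.
- holder3: grey polymer bolt holder block, 50 (own x) x 64 (own y) x 40 mm high, the steel hex head of a rotor bolt fixed upright in the middle of its top: 30 mm across flats, 26 mm tall (top 66 mm above the underside), one pair of flats facing own +y and -y. 0.2 to 0.45 kg. Origin: centre of underside, z up. Three or four such blocks are present; an absent one reads None from the start.
- holder4: grey polymer bolt holder block, 50 (own x) x 64 (own y) x 40 mm high, the steel hex head of a rotor bolt fixed upright in the middle of its top: 30 mm across flats, 26 mm tall (top 66 mm above the underside), one pair of flats facing own +y and -y. 0.2 to 0.45 kg. Origin: centre of underside, z up. Three or four such blocks are present; an absent one reads None from the start.
- feed_plate: fixed aluminium plate, 262 (own x) x 90 (own y) x 8 mm, black lines mark four bays in a row along own x. Along its -y edge a dark steel fence, 10 mm thick, top 38 mm above the bench, inner face at own y = -35 mm. A red end stop (8 mm thick, top 28 mm above the bench, inner face at own x = +123 mm) closes the +x end, beside bay 1. Origin: centre of the underside on the bench.
- bay1 (a point): bay 1 of the feed plate, counted from the red end stop; pitch 62 mm. On the plate's upper face, where the underside centre of a correctly placed block comes: middle of the bay, block flush on the fence. Axes as the feed plate's (fence on the -y side); a placed block's own y lies along this y, either way round.
- bay2 (a point): bay 2 of the feed plate, counted from the red end stop; pitch 62 mm. On the plate's upper face, where the underside centre of a correctly placed block comes: middle of the bay, block flush on the fence. Axes as the feed plate's (fence on the -y side); a placed block's own y lies along this y, either way round.
- bay3 (a point): bay 3 of the feed plate, counted from the red end stop; pitch 62 mm. On the plate's upper face, where the underside centre of a correctly placed block comes: middle of the bay, block flush on the fence. Axes as the feed plate's (fence on the -y side); a placed block's own y lies along this y, either way round.
- bay4 (a point): bay 4 of the feed plate, counted from the red end stop; pitch 62 mm. On the plate's upper face, where the underside centre of a correctly placed block comes: middle of the bay, block flush on the fence. Axes as the feed plate's (fence on the -y side); a placed block's own y lies along this y, either way round.
- flap_plain (a joint): plain aluminium guard flap on the left (rig +y) side of the housing: 0 = folded fully down, flat over the housing; grows as it opens outward, up to 2.3 rad. Stiff hinge: it stays where it is left and must be pushed all the way down (about 2 to 4 N).
- flap_lip (a joint): aluminium guard flap with an orange lip along its free edge, on the right (rig -y) side: 0 = folded fully down; grows as it opens outward, up to 2.3 rad. Same stiff hinge.
- flap_plain_hinge (a point): middle of the plain flap's hinge line, 100 mm above the bench; turns with the flap. The flap is 118 mm wide along the hinge (rig x), 74 mm long and 5 mm thick, its upper face 6 mm above the hinge line when shut.
- flap_plain_edge (a point): middle of the plain flap's free edge
- flap_lip_hinge (a point): middle of the lipped flap's hinge line, 100 mm above the bench; turns with the flap. The flap is 118 mm wide along the hinge, 84 mm long and 5 mm thick, its upper face 6 mm above the hinge line when shut.
- flap_lip_edge (a point): middle of the lipped flap's free edge
- rig: fixed rig: open-topped grey housing 120 (own x) x 150 (own y) x 100 mm high, slow rotor inside, a guard flap hinged along the top of its +y and -y sides, each leaning open outward at the start (up to 180 mm above the bench); centred 150 mm to own -x and 190 mm to own +y of it a blue gearbox 160 x 160 x 60 mm, crank on top. Origin: centre of the housing underside; own x away from the robot.
- crank (a joint): crank angle: 0 when the arm points along rig +y with the handle over the red mark on the gearbox; grows clockwise seen from above, counting whole turns (6.283 = at the mark one full turn later). It starts up to 1 rad short of the mark (negative), turns with light friction (about 2 N at the handle) and stays where it is left.
- crank_axis (a point): point on the crank's vertical turning axis, 109 mm above the bench, at the height of crank_grip; turns with the crank
- crank_grip (a point): middle of the crank's upright black handle, 65 mm from the axis: a sleeve 26 mm across and 50 mm tall (from 84 to 134 mm above the bench) that spins freely on its pin. The arm below it lies 72 to 82 mm above the bench.
- nut: heavy brass hex nut, 60 mm across flats, 30 mm tall; leave it alone. Origin: centre of the underside
- socket: nickel-plated socket, 44 mm across, 62 mm tall, standing; leave it alone. Origin: centre of the underside
- hex_key: steel hex key, 150 mm long with a 50 mm short arm; leave it alone
- wrench: wrench, 190 mm long; leave it alone
- oil: oil bottle, 56 mm across, 130 mm tall; leave it alone
Mind the look-alikes: they are no part of the job. What is shaped like the holder4 but green or pink is not meant.

How it is judged:
On the way, in this order (a step that is already met when the one before it is completed fails the run):
1. the plain flap is folded fully down (value of joint flap_plain below 0.08 rad), for 0.2 s.
2. then the lipped flap is folded fully down over it (value of joint each of flap_plain, flap_lip below 0.08 rad), for 0.2 s.
3. then, with the guard shut, the crank is wound to the mark and one full turn on, to the mark again (all of step 2 and value of joint crank between 6.083 and 6.483 rad), for 0.3 s.
At the end, for the whole second after the job is handed in: Flaps down (0.08 rad); crank at rest at the mark one full turn on (6.283 +-0.2 rad); each block at rest, upright in a bay, within 10 mm of its middle along the row, 6 mm of flush on the fence, square to 0.1 rad; bays filled from the red stop without gaps (all of step 3 and velocity of joint crank between -0.05 and 0.05 rad/s and (x of holder1 in the frame of bay1 between -0.01 and 0.01 m or x of holder1 in the frame of bay2 between -0.01 and 0.01 m or x of holder1 in the frame of bay3 between -0.01 and 0.01 m or x of holder1 in the frame of bay4 between -0.01 and 0.01 m) and (x of holder2 in the frame of bay1 between -0.01 and 0.01 m or x of holder2 in the frame of bay2 between -0.01 and 0.01 m or x of holder2 in the frame of bay3 between -0.01 and 0.01 m or x of holder2 in the frame of bay4 between -0.01 and 0.01 m) and (x of holder3 in the frame of bay1 between -0.01 and 0.01 m or x of holder3 in the frame of bay2 between -0.01 and 0.01 m or x of holder3 in the frame of bay3 between -0.01 and 0.01 m or x of holder3 in the frame of bay4 between -0.01 and 0.01 m) and (x of holder4 in the frame of bay1 between -0.01 and 0.01 m or x of holder4 in the frame of bay2 between -0.01 and 0.01 m or x of holder4 in the frame of bay3 between -0.01 and 0.01 m or x of holder4 in the frame of bay4 between -0.01 and 0.01 m) and (x of holder1 in the frame of bay1 between -0.01 and 0.01 m or x of holder2 in the frame of bay1 between -0.01 and 0.01 m or x of holder3 in the frame of bay1 between -0.01 and 0.01 m or x of holder4 in the frame of bay1 between -0.01 and 0.01 m) and (x of holder1 in the frame of bay2 between -0.01 and 0.01 m or x of holder2 in the frame of bay2 between -0.01 and 0.01 m or x of holder3 in the frame of bay2 between -0.01 and 0.01 m or x of holder4 in the frame of bay2 between -0.01 and 0.01 m) and (x of holder1 in the frame of bay3 between -0.01 and 0.01 m or x of holder2 in the frame of bay3 between -0.01 and 0.01 m or x of holder3 in the frame of bay3 between -0.01 and 0.01 m or x of holder4 in the frame of bay3 between -0.01 and 0.01 m) and y of holder1 in the frame of bay1 between -0.006 and 0.006 m and z of holder1 in the frame of bay1 between -0.004 and 0.004 m and angle between the y axis of each of holder1, holder2, holder3, holder4 and the y axis of feed_plate, either way round below 0.1 rad and angle between each of holder1, holder2, holder3, holder4's own z axis and vertical below 0.1 rad and linear speed of each of holder1, holder2, holder3, holder4 below 0.02 m/s and y of holder2 in the frame of bay1 between -0.006 and 0.006 m and z of holder2 in the frame of bay1 between -0.004 and 0.004 m and y of holder3 in the frame of bay1 between -0.006 and 0.006 m and z of holder3 in the frame of bay1 between -0.004 and 0.004 m and y of holder4 in the frame of bay1 between -0.006 and 0.006 m and z of holder4 in the frame of bay1 between -0.004 and 0.004 m); the robot touches nothing.
It fails at once if crank wound past the mark while the guard is open (value of joint crank above 0.3 rad and value of joint any of flap_plain, flap_lip above 0.3 rad).
It fails at once if another thing on the bench moved more than 50 mm (distance of any of nut, socket, hex_key, wrench, oil from where it was at the start of the episode above 0.05 m).
Of holder1, holder2, holder3, holder4 only 3 to 4 are there at a start; the rules pass over those that are not, and their reading is None.
At some moment in a run one of holder1, holder2, holder3, holder4 may be knocked a few centimetres aside while the robot is not near it.
Once in a run the grip may slacken for a moment while it holds something.
It also fails if it takes over 210 s, if anything falls off the work surface, if the arm or the gripper's body presses on something with over 40 N, if the wrist force passes 120 N, or if a joint passes its speed limit or range.

## Robot

A 6-joint arm with a two-finger parallel gripper is mounted at the origin on the work surface. World frame = base frame: x ahead of the robot, y to its left, z up, the work surface at z = 0. Lengths are in m, angles in rad, forces in N, time in s.
With the tool pointing down it reaches from about 0.35 to 0.85 m from the base axis. Payload 8.1 kg.
Tool frame: the origin (TCP) lies at the very end of the fingers, on their centre line; the grasp point (between the pads) lies 19 mm behind it; z points along the fingers, y is the direction in which the jaws open and shut (so a half turn about z gives the same grasp; the last joint's range is limited). The gripper opens to 93 mm and grips with 3 to 60 N. Pads are 15 mm wide; open, the fingers measure 128 mm over their backs; the gripper's body (75 mm by 188 mm) begins 65 mm behind the grasp point.
Start: joints at [1.069, 0.13, 1.488, -0, 1.523, -0.085], TCP at [0.243, 0.549, 0.185] pointing down, gripper open.
Joint ranges: [-2.96, 2.96], [-0.89, 2.26], [0.02, 2.5], [-1.34, 4.48], [0, 2.73], [-2.66, 2.66]. Speed limits (rad/s): [2.39, 2.39, 2.79, 3.14, 3.14, 3.14].

## Interface

Orientations are given as a rotation vector (axis times angle).
In Python, from plant import robot gives the robot as it stands.
- The arm moves only by the shell command python3 -m creep 'ROWS' [FORCE]. ROWS is JSON, a list of rows, each an object of numbers: "x", "y", "z": the shift along the world's x, y, z in m; "wx", "wy", "wz": the turn, a rotation vector about the world's x, y, z in degrees; "hand": the finger opening in m, from 0 to 0.093. A call has 1 to 10 rows; each row shifts and turns the commanded pose from where the row before left it; what a row does not reach is not made up. A row lasts 1/8 s, in which the tool goes at most 62.5 mm and 10.7 degrees, less where a joint would pass 70% of its speed; a pose out of reach is approached as far as the arm can. A call is refused whole if a number of a shift passes 0.0625 or a number of a turn 10.7, either way. A call with a gripper value outside its range is refused whole. The fingers move at their own pace and stop on an object; FORCE is the grip in N (left out, the last holds). Time passes only in rows, so rows that do not move let the fingers close. It gives the time, the measured TCP pose, the force and the opening at its end, in the units of the state.
- robot.read_state(): the state, without advancing time (a new reading comes with each control period).
- robot.read_camera(name): name is "scene" or "top" or "wrist"; returns (picture, depth): 384x512x3 uint8, red, green, blue; 384x512 float32, m along the optical axis (not along the pixel's ray), 0 where there is no reading.
- robot.camera_info(name): a dict with "fov_y" (degrees; the focal length in pixels is half the picture's height over the tangent of half this angle, whatever the lens; pixels are square), "cx", "cy" (the principal point, pixels), "rvec" (rotation vector, rad) and "tvec" (3), from world to camera coordinates, as OpenCV has them. Camera axes: x right, y down, z forward; pixel columns grow to the right and rows downward; lengths in m; the calibration is good to about 2 mm. A picture is of the moment at which its call begins: read the wrist's pose just before it. camera_info takes no time and is no camera call; for the wrist camera it gives the pose at the moment of the call.
- robot.close_job(): hands the job in, once; it reports no verdict.
The state is a dict: "t": time; "q": joint angles; "dq": joint speeds; "joint_torque": joint torques, N m; "tool_pos": TCP position; "orientation": TCP orientation; "force": force on the tool from outside, world axes, zero at the start; "wrist_torque": the same for the moment, N m; "opening": finger opening in m.
Only numpy, scipy, OpenCV 4.12 (cv2) and the standard library are available. Lean on these libraries where they do the work, as an engineer would, in place of code of your own. Each camera call takes 0.05 s, during which the arm holds its last target. There are 200 camera calls.

## Working session

There is one attempt and no reset: what is moved stays moved. The work goes in short steps, Python scripts to look and compute and a shell command to move; the robot and the scene stay as the last step left them, time stands still between calls to the robot, and variables do not carry over. Pictures are saved under pics/ and viewed, about 12 in all and at most 16, crops included, and the job is handed in when it is done.

```bash
ls; mkdir -p pics; cat > h.py <<'E'
import numpy as np, cv2
from plant import robot
def cam(n):
    i=robot.camera_info(n); p,d=robot.read_camera(n)
    f=192/np.tan(np.radians(i['fov_y']/2)); R=cv2.Rodrigues(np.array(i['rvec'],float))[0]; t=np.array(i['tvec'],float)
    return p,d,dict(f=f,cx=i['cx'],cy=i['cy'],R=R,t=t)
def world(d,c):
    v,u=np.mgrid[0:d.shape[0],0:d.shape[1]]
    P=np.stack([(u-c['cx'])/c['f']*d,(v-c['cy'])/c['f']*d,d],-1)
    return (P-c['t'])@c['R']
def ray(u,v,c,z):
    r=c['R'].T@np.array([(u-c['cx'])/c['f'],(v-c['cy'])/c['f'],1]); o=-c['R'].T@c['t']
    return o+r*(z-o[2])/r[2]
def proj(P,c):
    q=c['R']@np.array(P)+c['t']; return q[:2]/q[2]*c['f']+[c['cx'],c['cy']]
def save(n,p): cv2.imwrite('pics/'+n,cv2.cvtColor(p,cv2.COLOR_RGB2BGR))
E
python3 - <<'E'
from h import *
for n in('top','scene'):
    p,d,c=cam(n); save(n+'0.png',p); np.savez(n+'0.npz',p=p,d=d); print(n,-c['R'].T@c['t'],c['f'],c['cx'],c['cy'],robot.camera_info(n))
print(robot.read_state())
E
```

```text
pics
top [ 0.39429789 -0.04208971  1.12617567] 377.43560090159536 256.57513860923757 188.76132740887007 {'fov_y': 53.92452156804142, 'cx': 256.57513860923757, 'cy': 188.76132740887007, 'rvec': array([ 2.16500909, -2.10198044,  0.16400886]), 'tvec': array([-0.04769608,  0.56877949,  1.04867964])}
scene [ 1.22706681 -0.68155735  0.69194288] 347.7986262095835 253.7246016760634 186.84866870144936 {'fov_y': 57.80122306293358, 'cx': 253.7246016760634, 'cy': 186.84866870144936, 'rvec': array([ 2.02890109,  0.81903112, -0.47002659]), 'tvec': array([-0.38055276, -0.15156025,  1.51036665])}
{'t': 0.1, 'q': array([ 1.06856063e+00,  1.31083287e-01,  1.48917845e+00, -9.38901968e-06,
        1.52301305e+00, -8.53923471e-02]), 'dq': array([ 0.00076853, -0.00242652, -0.00289836, -0.00010771,  0.00023294,
       -0.00035242]), 'joint_torque': array([ 2.36536805e-03, -5.61339712e+01, -4.93100488e+01,  7.72620225e-02,
        2.89202482e-02,  4.30358716e-05]), 'tool_pos': array([0.24262438, 0.54812206, 0.18378938]), 'orientation': array([-6.49945904e-01, -3.07313587e+00,  2.53294323e-03]), 'force': array([0.71594404, 0.1745226 , 0.05809781]), 'wrist_torque': array([ 0.01149186,  0.00064552, -0.00619107]), 'opening': 0.09270428627064388}
```

View pics/top0.png

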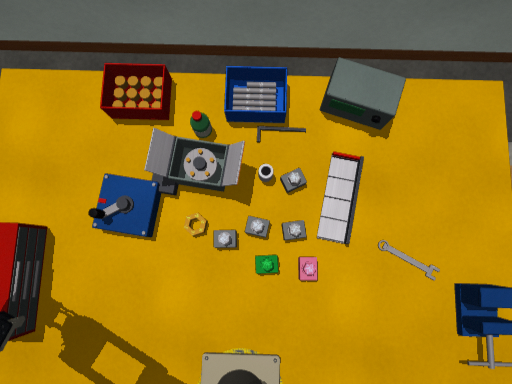

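View pics/scene0.png

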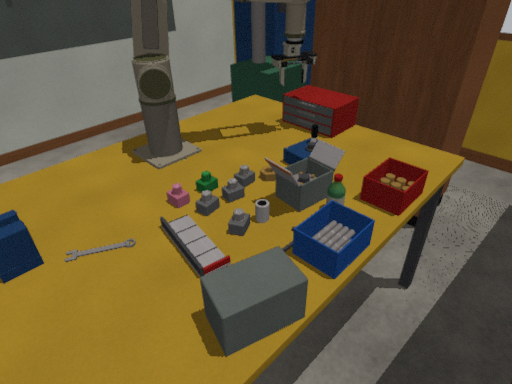

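Top view: grey blocks at (225,239), (257,227), (293,230) and (292,180). The look-alikes are green (267,265) and pink (309,269), plus the brass nut (196,225) and the socket (266,172). The feed plate is at (340,198), with its red stop at the top and its fence on the right. The rig is at (200,163), the gearbox at (126,205) and the crank handle at about (97,212).

```bash
cat > meas.py <<'E'
from h import *
def rect(mask,c,W,z,amin=40):
    out=[]
    for k in cv2.findContours(mask.astype(np.uint8),cv2.RETR_EXTERNAL,cv2.CHAIN_APPROX_NONE)[0]:
        if cv2.contourArea(k)<amin: continue
        pts=np.array([ray(u,v,c,z)[:2] for u,v in k[:,0]],np.float32)
        r=cv2.minAreaRect(pts*1000); m=k[:,0].mean(0)
        out.append((m.round(),np.round(r[0],1),np.round(r[1],1),round(r[2],1)))
    return out
E
python3 - <<'E'
from meas import *
p,d,c=cam('top'); W=world(d,c); Z=W[...,2]; hsv=cv2.cvtColor(p,cv2.COLOR_RGB2HSV); H,S,V=[hsv[...,i].astype(int) for i in range(3)]
print('bench z',np.median(Z[300:340,300:400]))
box=np.zeros(Z.shape,bool); box[150:290,180:325]=1
print('blocks');[print(*r) for r in rect(box&(Z>.03)&(Z<.08),c,W,.04)]
print('hex tops');[print(*r) for r in rect(box&(Z>.055)&(Z<.075),c,W,.066,10)]
pl=np.zeros(Z.shape,bool); pl[140:255,310:370]=1
print('plate white',*rect(pl&(V>150)&(S<60),c,W,.008,20))
print('plate all',*rect(pl&~((H>18)&(H<32)&(S>150)),c,W,.008))
print('red stop',*rect(pl&(S>150)&((H<8)|(H>172)),c,W,.028,8))
print('fence z',*rect(pl&(Z>.03)&(Z<.05),c,W,.038))
bl=np.zeros(Z.shape,bool); bl[165:245,85:165]=1
print('gearbox',*rect(bl&(H>100)&(H<125)&(S>100)&(Z>.045)&(Z<.07),c,W,.06))
for n,m in dict(handle=bl&(Z>.12)&(Z<.15),arm=bl&(Z>.07)&(Z<.1)).items(): print(n,W[m].mean(0).round(4),m.sum(),rect(m,c,W,.134 if n=='handle' else .082,10))
print('redmark',rect(bl&(S>150)&((H<8)|(H>172)),c,W,.06,3))
rg=np.zeros(Z.shape,bool); rg[120:200,140:250]=1
m=rg&(Z>.108); 
n,l=cv2.connectedComponents(m.astype(np.uint8))
for k in range(1,n):
    q=W[l==k]
    if len(q)>60: 
        cen=q.mean(0); u,s,vt=np.linalg.svd(q-cen,full_matrices=False); print('flap',len(q),cen.round(3),'normal',vt[2].round(3),q.min(0).round(3),q.max(0).round(3))
print('rim',rect(rg&(Z>.09),c,W,.1))
big=cv2.resize(p[110:300,80:370],None,fx=2.7,fy=2.7,interpolation=cv2.INTER_CUBIC); save('top_crop.png',big)
E
```

```text
bench z 0.00041691712313110475
blocks
[308. 268.] [ 349.2 -181.8] [60.7 50.4] 1.7
[266. 264.] [356.6 -64. ] [49.9 62.3] 1.8
[224. 238.] [424.7  56.6] [48.3 60.2] 2.2
[294. 229.] [ 456.2 -140.5] [49.8 64.2] 9.3
[257. 226.] [463.3 -34.4] [63.7 49.9] 78.7
[195. 223.] [464.5 141.8] [61.1 55.6] 55.6
[202. 185.] [577.8 131.2] [127.1   9.9] 84.1
[293. 179.] [ 603.1 -136.6] [50.4 63.6] 27.4
[265. 171.] [624.5 -54. ] [48.  41.1] 1.3
[200. 164.] [637.3 138.3] [90.6 95.2] 1.7
hex tops
[309. 268.] [ 350.2 -181.8] [26.9 33. ] 1.7
[266. 264.] [357.8 -64.5] [29.4 29.7] 34.8
[223. 238.] [425.6  57.7] [31.7 29.3] 47.3
[295. 229.] [ 457.  -140.9] [31.  29.9] 15.1
[257. 225.] [463.2 -34.7] [31.7 29.7] 46.7
[294. 177.] [ 603.9 -137. ] [28.4 33. ] 46.7
[265. 170.] [620.5 -55.1] [41.  41.3] 47.1
[200. 164.] [631.5 134. ] [88.4 92.9] 1.6
plate white (array([332., 229.]), array([ 463.4, -255.4]), array([79.9, 57.6]), 79.8) (array([335., 208.]), array([ 524.4, -266.3]), array([79.4, 57.5]), 79.8) (array([339., 188.]), array([ 585.3, -277.3]), array([79.7, 57.5]), 79.9) (array([342., 168.]), array([ 646.5, -2
[... 391 characters left out ...]
 0.1331] 187 [(array([ 94., 212.]), array([480.4, 397.4]), array([26.8, 25.2]), 68.3), (array([155., 169.]), array([600.2, 242. ]), array([24.7, 35.2]), 1.6)]
arm [0.5011 0.3606 0.083 ] 270 [(array([113., 208.]), array([500.3, 368.4]), array([37.3, 93.2]), 21.9)]
redmark [(array([102., 200.]), array([522.3, 410.3]), array([11.5, 20.4]), 1.7)]
flap 898 [0.648 0.236 0.141] normal [-0.087 -0.959 -0.268] [ 0.394 -0.042  0.108] [0.71  0.265 1.126]
flap 625 [0.619 0.031 0.151] normal [-0.174 -0.974 -0.147] [ 0.394 -0.042  0.109] [0.684 0.061 1.126]
rim [(array([195., 158.]), array([646.3, 145.9]), array([264. , 140.1]), 82.4), (array([198., 122.]), array([743.8, 140.5]), array([20.7, 39.9]), 1.6)]
```

View pics/top_crop.png

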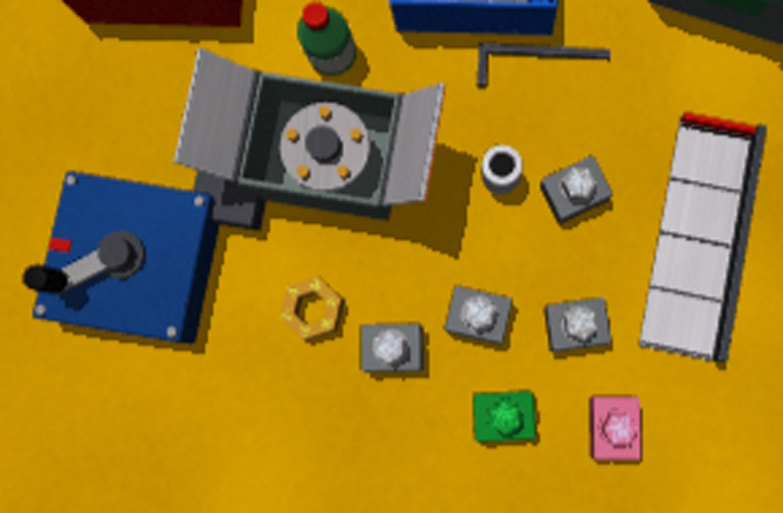

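The lipped flap is on the right, with its orange edge facing (437,150) in the crop. The chosen parts are the four grey blocks: (390,347), (480,315), (580,325) and (577,187). Green and pink are excluded. Next I'll get the flap angles in the rig frame.

```bash
cat >> meas.py <<'E'
a=np.radians(-7.5); ex=np.array([np.cos(a),np.sin(a)]); ey=np.array([-np.sin(a),np.cos(a)])
RIG=np.array([.6362,.1319])
def torig(W): q=W[...,:2]-RIG; return np.stack([q@ex,q@ey,W[...,2]],-1)
def fromrig(x,y): return RIG+x*ex+y*ey
E
python3 - <<'E'
from meas import *
for n in('top','scene'):
    p,d,c=cam(n); W=world(d,c); L=torig(W); ok=(d>0)&(abs(L[...,0])<.075)&(abs(L[...,1])<.19)&(L[...,2]>.08)
    print(n)
    for s,nm in((1,'plain'),(-1,'lip')):
        for xc in(-.04,0,.04):
            m=ok&(L[...,1]*s>.055)&(L[...,2]>.1)&(abs(L[...,0]-xc)<.01); q=L[m]
            if len(q)<8: print(nm,xc,len(q)); continue
            print(nm,xc,len(q),'lowest y',q[q[:,2].argsort()[:4]][:,1:].mean(0).round(3),'highest',q[q[:,2].argsort()[-4:]][:,1:].mean(0).round(3),'xrange')
    m=ok&(L[...,2]>.085)
    q=L[ok&(L[...,2]>.092)&(L[...,2]<.106)]; print('rim x',np.percentile(q[:,0],[1,99]).round(3),'y',np.percentile(q[:,1],[1,99]).round(3))
    m=(d>0)&(abs(L[...,0])<.12)&(abs(L[...,1])<.2)&(L[...,2]>.112); print('flap x ext',np.percentile(L[m][:,0],[1,99]).round(3))
E
```

```text
top
plain -0.04 187 lowest y [0.079 0.101] highest [0.123 0.159] xrange
plain 0 181 lowest y [0.08  0.101] highest [0.125 0.159] xrange
plain 0.04 182 lowest y [0.076 0.1  ] highest [0.124 0.158] xrange
lip -0.04 132 lowest y [-0.069  0.101] highest [-0.118  0.172] xrange
lip 0 127 lowest y [-0.069  0.1  ] highest [-0.119  0.171] xrange
lip 0.04 123 lowest y [-0.07   0.102] highest [-0.119  0.172] xrange
rim x [-0.06  0.06] y [-0.076  0.085]
flap x ext [-0.058  0.115]
scene
plain -0.04 110 lowest y [0.075 0.1  ] highest [0.124 0.159] xrange
plain 0 115 lowest y [0.076 0.101] highest [0.124 0.16 ] xrange
plain 0.04 120 lowest y [0.078 0.101] highest [0.124 0.16 ] xrange
lip -0.04 38 lowest y [-0.079  0.106] highest [-0.117  0.172] xrange
lip 0 43 lowest y [-0.079  0.106] highest [-0.118  0.172] xrange
lip 0.04 46 lowest y [-0.078  0.104] highest [-0.12   0.172] xrange
rim x [-0.059  0.063] y [-0.078  0.086]
flap x ext [-0.056  0.117]
```

```bash
R='{}'; python3 -m creep '[{"x":0.041,"y":-0.026,"z":0.003,"wz":-7.4,"hand":0},{"x":0.041,"y":-0.026,"z":0.003,"wz":-7.4},{"x":0.041,"y":-0.026,"z":0.003,"wz":-7.4},{"x":0.041,"y":-0.026,"z":0.003,"wz":-7.4},{"x":0.041,"y":-0.026,"wz":-7.4},{"x":0.041,"y":-0.026,"wz":-7.4},{"x":0.041,"y":-0.026,"wz":-7.4},{"x":0.041,"y":-0.026,"wz":-7.4},{"x":0.041,"y":-0.026,"wz":-7.4},{"x":0.041,"y":-0.026,"wz":-7.0}]' 20; cat > st.py <<'E'
from meas import *
from scipy.spatial.transform import Rotation as Ro
s=robot.read_state(); p=s['tool_pos']; M=Ro.from_rotvec(s['orientation']).as_matrix()
print('t',round(s['t'],2),'tcp',p.round(4),'rig',torig(p).round(4),'theta_y',np.degrees(np.arctan2(M[1,1],M[0,1])).round(2),'zax',M[:,2].round(3),'F',s['force'].round(1),'open',round(s['opening'],4),'q',s['q'].round(2))
E
python3 st.py
```

```text
t 0.25 tcp [0.2427 0.5484 0.1842] rig [-0.4445  0.3616  0.1842] theta_y 66.12 zax [-0.    -0.001 -1.   ] F [-0.1 -0.6  0.6] open 0.0932 q [ 1.07  0.13  1.49 -0.    1.52 -0.09]validation failed for argument at $[0]...
```

```bash
python3 -m creep '[{"x":0,"y":0,"z":0,"wx":0,"wy":0,"wz":0,"hand":0}]' 20; echo; python3 -m creep '[{"z":0.005}]';echo; python3 -m creep '[{"z":0.005,"wz":-7.4}]'
```

```text
t: 0.38
tool_pos: [0.2428, 0.5485, 0.1846]
orientation: [-0.65, -3.074, 0.001]
force: [-0.2, -0.4, -0.0]
opening: 0.0869

validation failed for argument at $[0]...
validation failed for argument at $[0]...
```

The rows seem to need all seven keys, so I'll write them in full.

```bash
python3 -m creep '[{"x":0.041,"y":-0.026,"z":0.003,"wx":0,"wy":0,"wz":-7.4,"hand":0},{"x":0.041,"y":-0.026,"z":0.003,"wx":0,"wy":0,"wz":-7.4,"hand":0},{"x":0.041,"y":-0.026,"z":0.003,"wx":0,"wy":0,"wz":-7.4,"hand":0},{"x":0.041,"y":-0.026,"z":0.003,"wx":0,"wy":0,"wz":-7.4,"hand":0},{"x":0.041,"y":-0.026,"z":0.003,"wx":0,"wy":0,"wz":-7.4,"hand":0},{"x":0.041,"y":-0.026,"z":0,"wx":0,"wy":0,"wz":-7.4,"hand":0},{"x":0.041,"y":-0.026,"z":0,"wx":0,"wy":0,"wz":-7.4,"hand":0},{"x":0.041,"y":-0.026,"z":0,"wx":0,"wy":0,"wz":-7.4,"hand":0},{"x":0.041,"y":-0.026,"z":0,"wx":0,"wy":0,"wz":-7.4,"hand":0},{"x":0.041,"y":-0.026,"z":0,"wx":0,"wy":0,"wz":-7.0,"hand":0}]' 20; python3 st.py
```

```text
t: 1.62
tool_pos: [0.6541, 0.2877, 0.1997]
orientation: [-2.366, -2.067, -0.0]
force: [-0.7, 0.6, 0.1]
opening: 0.0007
t 1.62 tcp [0.6541 0.2877 0.1997] rig [-0.0026  0.1568  0.1997] theta_y -7.72 zax [ 0.  0. -1.] F [-0.7  0.6  0.1] open 0.0007 q [0.34 0.44 1.09 0.   1.61 0.48]
```

```bash
python3 -m creep '[{"x":0,"y":0,"z":-0.032,"wx":0,"wy":0,"wz":0,"hand":0},{"x":0,"y":0,"z":-0.032,"wx":0,"wy":0,"wz":0,"hand":0},{"x":0,"y":0,"z":0,"wx":0,"wy":0,"wz":0,"hand":0},{"x":-0.0018,"y":-0.0134,"z":0.003,"wx":0,"wy":0,"wz":0,"hand":0},{"x":-0.0018,"y":-0.0134,"z":0.003,"wx":0,"wy":0,"wz":0,"hand":0},{"x":-0.0018,"y":-0.0134,"z":0.003,"wx":0,"wy":0,"wz":0,"hand":0},{"x":-0.0018,"y":-0.0134,"z":0.003,"wx":0,"wy":0,"wz":0,"hand":0},{"x":-0.0018,"y":-0.0134,"z":0.003,"wx":0,"wy":0,"wz":0,"hand":0}]'; python3 st.py
```

```text
t: 2.62
tool_pos: [0.6439, 0.2205, 0.1514]
orientation: [2.362, 2.071, 0.001]
force: [-0.5, -0.3, 0.2]
opening: 0.0008
t 2.62 tcp [0.6439 0.2205 0.1514] rig [-0.0039  0.0889  0.1514] theta_y -7.5 zax [ 0.001  0.    -1.   ] F [-0.5 -0.3  0.2] open 0.0008 q [ 0.25  0.36  1.28 -0.    1.5   0.39]
```

```bash
python3 -m creep '[{"x":-0.0017,"y":-0.0129,"z":0,"wx":0,"wy":0,"wz":0,"hand":0},{"x":-0.0017,"y":-0.0126,"z":-0.0036,"wx":0,"wy":0,"wz":0,"hand":0},{"x":-0.0015,"y":-0.0113,"z":-0.0067,"wx":0,"wy":0,"wz":0,"hand":0},{"x":-0.0012,"y":-0.009,"z":-0.0094,"wx":0,"wy":0,"wz":0,"hand":0},{"x":-0.0008,"y":-0.0063,"z":-0.0115,"wx":0,"wy":0,"wz":0,"hand":0},{"x":-0.0004,"y":-0.0033,"z":-0.0127,"wx":0,"wy":0,"wz":0,"hand":0},{"x":0,"y":0,"z":-0.001,"wx":0,"wy":0,"wz":0,"hand":0},{"x":0,"y":0,"z":0,"wx":0,"wy":0,"wz":0,"hand":0}]'; python3 st.py
```

```text
t: 3.62
tool_pos: [0.6366, 0.1666, 0.1057]
orientation: [-2.361, -2.072, 0.0]
force: [-0.8, 0.1, 0.2]
opening: 0.0006
t 3.62 tcp [0.6366 0.1666 0.1057] rig [-0.0042  0.0344  0.1057] theta_y -7.46 zax [-0.  0. -1.] F [-0.8  0.1  0.2] open 0.0006 q [0.18 0.33 1.4  0.   1.41 0.31]
```

```bash
python3 -m creep '[{"x":0,"y":0,"z":-0.002,"wx":0,"wy":0,"wz":0,"hand":0},{"x":0,"y":0,"z":0,"wx":0,"wy":0,"wz":0,"hand":0}]'; cat > flap.py <<'E'
from meas import *
for n in('top','scene'):
    p,d,c=cam(n); L=torig(world(d,c))
    for y0 in (.065,.045,.02,-.005,-.03,-.06):
        m=(d>0)&(abs(L[...,1]-y0)<.008)&(abs(L[...,0])<.05)&(L[...,2]>.03)&(L[...,2]<.2); z=L[m][:,2]; z2=L[m&(abs(L[...,0])>.03)][:,2]
        print(n,y0,len(z2),np.percentile(z2,[5,50,95]).round(4) if len(z2) else '')
E
python3 flap.py
```

```text
t: 3.88
tool_pos: [0.6368, 0.1665, 0.1041]
orientation: [2.361, 2.072, 0.001]
force: [-0.7, -0.3, -0.2]
opening: 0.0004
top 0.065 0 
top 0.045 0 
top 0.02 52 [0.0587 0.0635 0.0734]
top -0.005 69 [0.0561 0.0621 0.0647]
top -0.03 20 [0.0538 0.062  0.0655]
top -0.06 7 [0.097  0.1019 0.104 ]
scene 0.065 7 [0.0483 0.058  0.1029]
scene 0.045 0 
scene 0.02 7 [0.064  0.0655 0.0754]
scene -0.005 4 [0.0644 0.0659 0.0681]
scene -0.03 0 
scene -0.06 14 [0.0401 0.0635 0.0855]
```

```bash
python3 - <<'E'
from h import *
a=cam('top')[0]; b=cam('scene')[0]
save('v1.png',np.hstack([cv2.resize(a[100:220,110:270],None,fx=2.5,fy=2.5),cv2.resize(b[100:220,250:390],None,fx=2.5,fy=2.5)]))
E
```

```text
(no output)
```

View pics/v1.png

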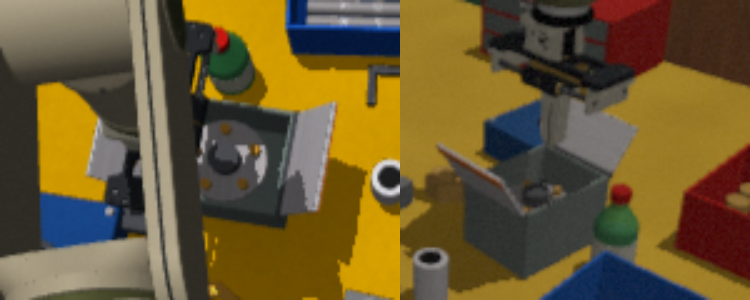

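The finger is inside the housing and the plain flap is still open at (100,150). I'll measure where the flap is now.

```bash
python3 - <<'E'
from meas import *
for n in('top','scene'):
    p,d,c=cam(n); W=world(d,c); L=torig(W)
    for xc in(-.055,-.045,.04,.05):
        m=(d>0)&(L[...,1]>.055)&(L[...,1]<.17)&(L[...,2]>.1)&(L[...,2]<.185)&(abs(L[...,0]-xc)<.006); q=L[m]
        if len(q)>5:
            o=q[q[:,2].argsort()]; print(n,xc,len(q),'low',o[:3,1:].mean(0).round(3),'high',o[-3:,1:].mean(0).round(3))
    # fingertip: points near
    m=(d>0)&(abs(L[...,0])<.025)&(abs(L[...,1]-.034)<.03)&(L[...,2]>.11)&(L[...,2]<.18); q=L[m]
    if len(q): print(n,'finger',q.mean(0).round(3),np.percentile(q,[2,98],axis=0).round(3))
E
```

```text
top -0.055 38 low [0.109 0.137] high [0.124 0.159]
top -0.045 65 low [0.085 0.106] high [0.124 0.16 ]
scene -0.055 16 low [0.067 0.101] high [0.125 0.158]
scene -0.045 31 low [0.077 0.102] high [0.125 0.16 ]
scene 0.04 67 low [0.077 0.102] high [0.125 0.158]
scene 0.05 76 low [0.078 0.101] high [0.123 0.16 ]
scene finger [0.    0.03  0.163] [[-0.018  0.024  0.143]
 [ 0.012  0.044  0.179]]
```

The flap has not moved. I'll retry in small steps, watching the force and keeping the tip lower.

```bash
python3 -m creep '[{"x":0,"y":0,"z":0.05,"wx":0,"wy":0,"wz":0,"hand":0},{"x":0,"y":0,"z":0.05,"wx":0,"wy":0,"wz":0,"hand":0},{"x":0.008,"y":0.06,"z":0,"wx":0,"wy":0,"wz":0,"hand":0},{"x":0.008,"y":0.06,"z":0,"wx":0,"wy":0,"wz":0,"hand":0},{"x":0,"y":0,"z":0,"wx":0,"wy":0,"wz":0,"hand":0},{"x":0,"y":0,"z":-0.04,"wx":0,"wy":0,"wz":0,"hand":0},{"x":0,"y":0,"z":-0.04,"wx":0,"wy":0,"wz":0,"hand":0},{"x":0,"y":0,"z":0,"wx":0,"wy":0,"wz":0,"hand":0}]'; python3 st.py
for i in 1; do python3 -m creep '[{"x":-0.001,"y":-0.01,"z":0,"wx":0,"wy":0,"wz":0,"hand":0},{"x":-0.001,"y":-0.01,"z":0,"wx":0,"wy":0,"wz":0,"hand":0}]'; done; python3 -m creep '[{"x":-0.001,"y":-0.01,"z":0,"wx":0,"wy":0,"wz":0,"hand":0}]';  python3 -m creep '[{"x":-0.001,"y":-0.01,"z":0,"wx":0,"wy":0,"wz":0,"hand":0}]'; python3 - <<'E'
from meas import *
a=cam('top')[0]; p,d,c=cam('scene'); L=torig(world(d,c))
for xc in(-.045,.04,.05):
    m=(d>0)&(L[...,1]>.055)&(L[...,1]<.17)&(L[...,2]>.1)&(L[...,2]<.185)&(abs(L[...,0]-xc)<.006); q=L[m]
    if len(q)>5: o=q[q[:,2].argsort()]; print(xc,len(q),'low',o[:3,1:].mean(0).round(3),'high',o[-3:,1:].mean(0).round(3))
save('v2.png',np.hstack([cv2.resize(a[100:220,110:270],None,fx=2.5,fy=2.5),cv2.resize(p[100:220,250:390],None,fx=2.5,fy=2.5)]))
E
python3 st.py
```

```text
t: 5.18
tool_pos: [0.6496, 0.2843, 0.119]
orientation: [-2.36, -2.069, 0.013]
force: [-1.3, 1.0, -0.7]
opening: 0.0003
t 5.17 tcp [0.6496 0.2843 0.119 ] rig [-0.0066  0.1529  0.119 ] theta_y -7.52 zax [-0.008 -0.003 -1.   ] F [-1.3  1.  -0.7] open 0.0003 q [ 0.34  0.47  1.2  -0.    1.48  0.47]
t: 5.42
tool_pos: [0.6522, 0.2657, 0.127]
orientation: [2.36, 2.07, 0.006]
force: [0.2, 0.5, -0.4]
opening: 0.0002
t: 5.55
tool_pos: [0.6507, 0.2554, 0.1261]
orientation: [2.361, 2.07, 0.004]
force: [-0.1, 0.3, -0.4]
opening: 0.0004
t: 5.68
tool_pos: [0.649, 0.2454, 0.1249]
orientation: [2.362, 2.071, 0.002]
force: [-0.6, 0.1, 0.1]
opening: 0.0004
-0.045 65 low [0.076 0.102] high [0.124 0.159]
0.04 68 low [0.076 0.101] high [0.124 0.159]
0.05 75 low [0.074 0.102] high [0.125 0.159]
t 5.78 tcp [0.6488 0.2448 0.1243] rig [-0.0022  0.1136  0.1243] theta_y -7.55 zax [ 0. -0. -1.] F [-0.3 -0.2  0.6] open 0.0006 q [ 0.29  0.41  1.27 -0.    1.46  0.42]
```

View pics/v2.png

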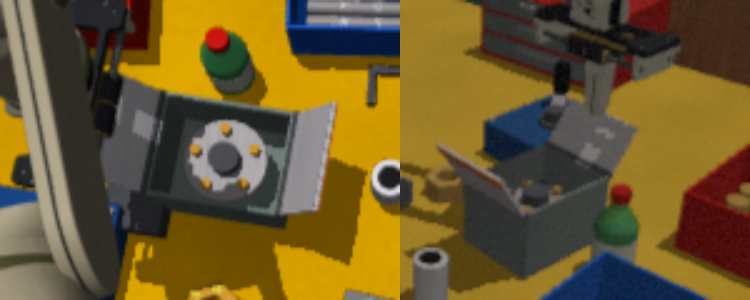

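```bash
cat > fl2.py <<'E'
from meas import *
p,d,c=cam('scene'); L=torig(world(d,c))
for s in(1,-1):
  for xc in(-.045,.045):
    m=(d>0)&(L[...,1]*s>.0)&(L[...,1]*s<.17)&(L[...,2]>.1)&(L[...,2]<.2)&(abs(L[...,0]-xc)<.006); q=L[m]
    if len(q)>5: o=q[q[:,2].argsort()]; print(s,xc,len(q),'low',o[:3,1:].mean(0).round(3),'high',o[-3:,1:].mean(0).round(3))
E
for k in 1 ; do python3 -m creep '[{"x":-0.001,"y":-0.01,"z":0,"wx":0,"wy":0,"wz":0,"hand":0},{"x":0,"y":0,"z":0,"wx":0,"wy":0,"wz":0,"hand":0}]' | sed -n 2,4p; python3 fl2.py|head -2;  python3 -m creep '[{"x":-0.001,"y":-0.01,"z":0,"wx":0,"wy":0,"wz":0,"hand":0},{"x":0,"y":0,"z":0,"wx":0,"wy":0,"wz":0,"hand":0}]'| sed -n 2,4p; python3 fl2.py|head -2; done; python3 - <<'E'
from h import *
p=cam('scene')[0]; w=cam('wrist')[0]
save('v3.png',np.hstack([cv2.resize(p[110:200,280:380],(400,360)),cv2.resize(w,(384,360))]))
E
```

```text
tool_pos: [0.6475, 0.2355, 0.1237]
orientation: [2.362, 2.071, -0.001]
force: [-0.6, -0.8, 0.4]
1 -0.045 61 low [0.076 0.101] high [0.124 0.159]
1 0.045 78 low [0.078 0.101] high [0.124 0.159]
tool_pos: [0.6466, 0.2255, 0.1237]
orientation: [2.362, 2.071, -0.001]
force: [-0.3, -0.1, 0.2]
1 -0.045 51 low [0.078 0.103] high [0.121 0.156]
1 0.045 69 low [0.078 0.101] high [0.125 0.158]
```

View pics/v3.png

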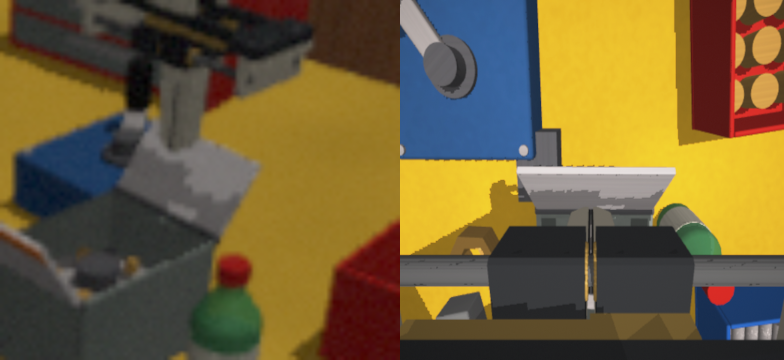

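The finger passes through the plane of the flap with no force. I'll test contact gently by descending onto the flap's face.

```bash
for k in 1; do python3 -m creep '[{"x":0,"y":0,"z":-0.004,"wx":0,"wy":0,"wz":0,"hand":0},{"x":0,"y":0,"z":0,"wx":0,"wy":0,"wz":0,"hand":0}]' | sed -n 2,4p;python3 -m creep '[{"x":0,"y":0,"z":-0.004,"wx":0,"wy":0,"wz":0,"hand":0},{"x":0,"y":0,"z":0,"wx":0,"wy":0,"wz":0,"hand":0}]' | sed -n 2,4p;python3 -m creep '[{"x":0,"y":0,"z":-0.004,"wx":0,"wy":0,"wz":0,"hand":0},{"x":0,"y":0,"z":0,"wx":0,"wy":0,"wz":0,"hand":0}]' | sed -n 2,4p; done; python3 fl2.py; python3 st.py
```

```text
tool_pos: [0.6462, 0.2263, 0.1191]
orientation: [-2.361, -2.072, 0.001]
force: [-0.1, 0.2, 0.5]
tool_pos: [0.6462, 0.2262, 0.1152]
orientation: [-2.361, -2.072, 0.001]
force: [0.5, 0.1, -0.3]
tool_pos: [0.6463, 0.2262, 0.1113]
orientation: [-2.361, -2.072, 0.001]
force: [0.2, 0.2, 0.3]
1 -0.045 53 low [0.078 0.103] high [0.122 0.157]
1 0.045 70 low [0.075 0.103] high [0.126 0.158]
-1 -0.045 23 low [-0.081  0.109] high [-0.117  0.172]
-1 0.045 29 low [-0.079  0.105] high [-0.118  0.172]
t 7.28 tcp [0.6464 0.2262 0.1115] rig [-0.0022  0.0948  0.1115] theta_y -7.48 zax [-0.001 -0.    -1.   ] F [-0.5 -0.3 -0.5] open 0.0004 q [ 0.26  0.4   1.31 -0.    1.44  0.39]
```

```bash
python3 - <<'E'
from meas import *
s=robot.read_state(); p,d,c=cam('wrist'); W=world(d,c); L=torig(W)
print('cam at rig',torig(-c['R'].T@c['t']).round(3),'tcp px',proj(s['tool_pos'],c).round(0))
for y,z in((.075,.1),(.125,.159)):
    for x in(-.059,.059): print((x,y,z),proj([*fromrig(x,y),z],c).round(0))
u,v=proj(s['tool_pos'],c).round().astype(int)
for vv in range(max(0,v-160),min(384,v+60),12): print(vv,L[vv,u].round(3),d[vv,u].round(3),p[vv,u])
save('v4.png',p)
E
```

```text
cam at rig [-0.002  0.166  0.311] tcp px [255. 219.]
(-0.059, 0.075, 0.1) [177. 239.]
(0.059, 0.075, 0.1) [338. 239.]
(-0.059, 0.125, 0.159) [143. 194.]
(0.059, 0.125, 0.159) [375. 194.]
59 [-0.002  0.213  0.001] 0.289 [237 195  45]
71 [-0.002  0.202 -0.001] 0.294 [234 190  43]
83 [-0.002  0.191  0.   ] 0.295 [235 192  43]
95 [-0.002  0.18   0.001] 0.297 [236 195  46]
107 [-0.002  0.169  0.001] 0.299 [237 195  45]
119 [-0.002  0.158  0.   ] 0.303 [235 192  43]
131 [-0.002  0.147  0.001] 0.306 [235 192  43]
143 [-0.002  0.135  0.001] 0.308 [236 193  44]
155 [-0.002  0.123 -0.001] 0.313 [236 193  43]
167 [-0.002  0.11  -0.   ] 0.316 [238 198  47]
179 [-0.002  0.098  0.   ] 0.318 [147 113  30]
191 [-0.002  0.126  0.159] 0.158 [194 186 184]
203 [-0.002  0.116  0.144] 0.175 [165 157 156]
215 [-0.002  0.103  0.127] 0.194 [114 109 109]
227 [-0.002  0.104  0.152] 0.17 [55 52 53]
239 [-0.002  0.104  0.168] 0.155 [47 48 47]
251 [-0.002  0.104  0.182] 0.141 [86 82 81]
263 [-0.002  0.104  0.194] 0.13 [56 53 54]
275 [-0.002  0.128  0.245] 0.074 [67 66 66]
```

View pics/v4.png

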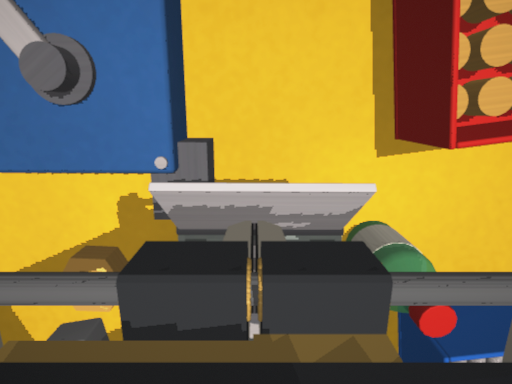

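The finger overlaps the flap with no contact at all. I'll test contact on the fixed housing rim.

```bash
python3 -m creep '[{"x":-0.002,"y":-0.012,"z":0,"wx":0,"wy":0,"wz":0,"hand":0},{"x":-0.002,"y":-0.012,"z":0,"wx":0,"wy":0,"wz":0,"hand":0},{"x":0,"y":0,"z":-0.004,"wx":0,"wy":0,"wz":0,"hand":0},{"x":0,"y":0,"z":-0.002,"wx":0,"wy":0,"wz":0,"hand":0},{"x":0,"y":0,"z":0,"wx":0,"wy":0,"wz":0,"hand":0}]'; for i in 1; do python3 -m creep '[{"x":0,"y":0,"z":-0.004,"wx":0,"wy":0,"wz":0,"hand":0},{"x":0,"y":0,"z":0,"wx":0,"wy":0,"wz":0,"hand":0}]' | sed -n 2,4p; python3 -m creep '[{"x":0,"y":0,"z":-0.004,"wx":0,"wy":0,"wz":0,"hand":0},{"x":0,"y":0,"z":0,"wx":0,"wy":0,"wz":0,"hand":0}]' | sed -n 2,4p; done; python3 fl2.py; python3 st.py
```

```text
t: 7.95
tool_pos: [0.6423, 0.2024, 0.1054]
orientation: [-2.361, -2.072, 0.001]
force: [0.7, 0.1, -1.0]
opening: 0.0004
tool_pos: [0.6422, 0.2024, 0.1012]
orientation: [-2.361, -2.072, 0.001]
force: [0.7, 0.1, 0.1]
tool_pos: [0.6423, 0.2022, 0.0972]
orientation: [-2.361, -2.072, 0.001]
force: [0.3, -1.2, -0.2]
1 -0.045 26 low [0.078 0.103] high [0.095 0.122]
1 0.045 77 low [0.077 0.101] high [0.125 0.158]
-1 -0.045 27 low [-0.077  0.104] high [-0.118  0.172]
-1 0.045 29 low [-0.078  0.104] high [-0.117  0.172]
t 8.5 tcp [0.6424 0.2022 0.0975] rig [-0.0031  0.0705  0.0975] theta_y -7.48 zax [-0.001 -0.    -1.   ] F [-0.2 -0.   0.4] open 0.0007 q [0.23 0.38 1.36 0.   1.41 0.36]
```

```bash
python3 -m creep '[{"x":0,"y":0,"z":0.05,"wx":0,"wy":0,"wz":0,"hand":0},{"x":0,"y":0,"z":0.05,"wx":0,"wy":0,"wz":0,"hand":0},{"x":0,"y":0,"z":0,"wx":0,"wy":0,"wz":0,"hand":0}]' | head -2; python3 - <<'E'
from meas import *
s=robot.read_state(); tp=torig(s['tool_pos']); print(tp.round(4))
p,d,c=cam('scene'); L=torig(world(d,c))
m=(d>0)&(abs(L[...,0]-tp[0])<.03)&(abs(L[...,1]-tp[1])<.02)&(L[...,2]>.17); q=L[m]
h=np.histogram(q[:,2],np.arange(.17,.3,.01)); print(h)
print('tcp px',proj(s['tool_pos'],c))
u,v=proj(s['tool_pos'],c).astype(int)
for vv in range(v-40,v+14,3): print(vv,L[vv,u].round(3),p[vv,u])
cr=p[v-60:v+40,u-60:u+60].copy(); cr=cv2.resize(cr,None,fx=5,fy=5); cv2.circle(cr,(300,300),6,(255,0,255),2); save('v5.png',cr)
E
```

```text
t: 8.88
tool_pos: [0.6459, 0.203, 0.2048]
[0.0003 0.0718 0.2048]
(array([ 0,  0,  0,  0,  0,  0,  0, 15, 33, 32, 34, 37]), array([0.17, 0.18, 0.19, 0.2 , 0.21, 0.22, 0.23, 0.24, 0.25, 0.26, 0.27,
       0.28, 0.29]))
tcp px [320.4847632  136.43922056]
96 [0.011 0.041 0.349] [ 6 13  6]
99 [0.013 0.039 0.341] [11 15 12]
102 [0.017 0.037 0.333] [19 19 15]
105 [-0.007  0.064  0.311] [85 82 73]
108 [-0.007  0.065  0.301] [81 80 71]
111 [-0.005  0.064  0.292] [82 81 71]
114 [-0.004  0.064  0.282] [85 81 72]
117 [-0.005  0.067  0.272] [77 75 67]
120 [-0.     0.063  0.264] [67 65 56]
123 [-0.002  0.066  0.252] [59 57 53]
126 [-0.002  0.068  0.242] [57 58 51]
129 [-0.311  0.424  0.026] [50 53 53]
132 [-0.313  0.428  0.009] [65 31 29]
135 [-0.3    0.415  0.002] [86 66 19]
138 [-0.274  0.387  0.005] [156 125  37]
141 [-0.046  0.125  0.155] [122 118 117]
144 [-0.039  0.118  0.148] [122 119 117]
147 [-0.03   0.11   0.142] [123 119 119]
```

View pics/v5.png

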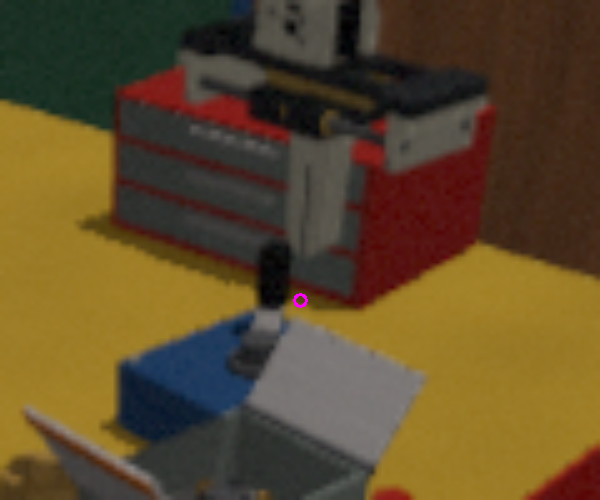

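In the crop the fingertip ends at about (315,250), well above the projected TCP (300,300). The real finger end is therefore about 35 mm above the reported tool_pos. Earlier moves only passed over the flap. I'll redo the sweep with that offset.

```bash
python3 -m creep '[{"x":0.0054,"y":0.041,"z":0,"wx":0,"wy":0,"wz":0,"hand":0},{"x":0.0054,"y":0.041,"z":0,"wx":0,"wy":0,"wz":0,"hand":0},{"x":0,"y":0,"z":0,"wx":0,"wy":0,"wz":0,"hand":0},{"x":0,"y":0,"z":-0.052,"wx":0,"wy":0,"wz":0,"hand":0},{"x":0,"y":0,"z":-0.052,"wx":0,"wy":0,"wz":0,"hand":0},{"x":0,"y":0,"z":0,"wx":0,"wy":0,"wz":0,"hand":0},{"x":0,"y":0,"z":0,"wx":0,"wy":0,"wz":0,"hand":0}]' |head -2;  python3 st.py;  python3 -m creep '[{"x":-0.0018,"y":-0.0134,"z":0.003,"wx":0,"wy":0,"wz":0,"hand":0},{"x":-0.0018,"y":-0.0134,"z":0.003,"wx":0,"wy":0,"wz":0,"hand":0},{"x":-0.0018,"y":-0.0134,"z":0.003,"wx":0,"wy":0,"wz":0,"hand":0},{"x":-0.0018,"y":-0.0134,"z":0.003,"wx":0,"wy":0,"wz":0,"hand":0},{"x":-0.0018,"y":-0.0134,"z":0.003,"wx":0,"wy":0,"wz":0,"hand":0}]'; python3 st.py; python3 fl2.py
```

```text
t: 9.8
tool_pos: [0.654, 0.2839, 0.0954]
t 9.8 tcp [0.654  0.2839 0.0954] rig [-0.0022  0.153   0.0954] theta_y -7.51 zax [ 0.001  0.    -1.   ] F [-0.1  0.4  1.4] open 0.0005 q [ 0.34  0.48  1.23 -0.    1.43  0.47]
t: 10.42
tool_pos: [0.645, 0.2164, 0.1101]
orientation: [2.361, 2.071, 0.003]
force: [1.8, 4.5, -1.2]
opening: 0.0004
t 10.43 tcp [0.645  0.2164 0.1101] rig [-0.0023  0.0849  0.1101] theta_y -7.49 zax [ 0.002  0.001 -1.   ] F [ 1.8  4.5 -1.2] open 0.0004 q [0.25 0.38 1.33 0.   1.43 0.38]
1 -0.045 53 low [0.075 0.103] high [0.068 0.175]
1 0.045 57 low [0.079 0.102] high [0.068 0.176]
-1 -0.045 22 low [-0.079  0.107] high [-0.117  0.172]
-1 0.045 26 low [-0.08   0.107] high [-0.119  0.171]
```

```bash
python3 -m creep '[{"x":-0.001,"y":-0.0072,"z":0.001,"wx":0,"wy":0,"wz":0,"hand":0},{"x":-0.0015,"y":-0.0113,"z":-0.003,"wx":0,"wy":0,"wz":0,"hand":0},{"x":-0.0013,"y":-0.0102,"z":-0.0059,"wx":0,"wy":0,"wz":0,"hand":0},{"x":-0.0011,"y":-0.0083,"z":-0.0084,"wx":0,"wy":0,"wz":0,"hand":0},{"x":-0.0008,"y":-0.0059,"z":-0.0103,"wx":0,"wy":0,"wz":0,"hand":0},{"x":-0.0004,"y":-0.0031,"z":-0.0114,"wx":0,"wy":0,"wz":0,"hand":0},{"x":0,"y":0,"z":0,"wx":0,"wy":0,"wz":0,"hand":0}]'; python3 st.py;python3 -m creep '[{"x":0,"y":0,"z":-0.003,"wx":0,"wy":0,"wz":0,"hand":0},{"x":0,"y":0,"z":0,"wx":0,"wy":0,"wz":0,"hand":0}]'; python3 st.py; python3 flap.py
```

```text
t: 11.35
tool_pos: [0.6385, 0.1711, 0.0723]
orientation: [2.361, 2.071, 0.001]
force: [-5.9, -0.4, 13.2]
opening: 0.0005
t 11.35 tcp [0.6385 0.1711 0.0723] rig [-0.0028  0.0392  0.0723] theta_y -7.49 zax [ 0.001  0.    -1.   ] F [-5.9 -0.4 13.2] open 0.0005 q [ 0.18  0.36  1.42 -0.    1.35  0.31]
t: 11.6
tool_pos: [0.6387, 0.1712, 0.0722]
orientation: [2.36, 2.071, 0.001]
force: [-15.6, -2.4, 31.0]
opening: 0.0003
t 11.6 tcp [0.6387 0.1712 0.0722] rig [-0.0027  0.0393  0.0722] theta_y -7.47 zax [ 0.001 -0.    -1.   ] F [-15.6  -2.4  31. ] open 0.0003 q [ 0.18  0.36  1.42 -0.    1.35  0.32]
top 0.065 0 
top 0.045 0 
top 0.02 45 [0.1025 0.1066 0.1093]
top -0.005 71 [0.0573 0.0621 0.0646]
top -0.03 21 [0.0551 0.0612 0.0662]
top -0.06 6 [0.0998 0.1009 0.1024]
scene 0.065 18 [0.0994 0.1092 0.1103]
scene 0.045 25 [0.1075 0.1084 0.1099]
scene 0.02 36 [0.0665 0.1086 0.1108]
scene -0.005 6 [0.0637 0.0651 0.0667]
scene -0.03 0 
scene -0.06 14 [0.0329 0.0693 0.0913]
```

Plain flap shut (surface z 0.107, hard stop felt, so the tip offset is 34 mm). Now the lipped one.

```bash
python3 -m creep '[{"x":0,"y":0,"z":0.045,"wx":0,"wy":0,"wz":0,"hand":0},{"x":0,"y":0,"z":0.045,"wx":0,"wy":0,"wz":0,"hand":0},{"x":0,"y":0,"z":0.045,"wx":0,"wy":0,"wz":0,"hand":0},{"x":-0.0064,"y":-0.0486,"z":0,"wx":0,"wy":0,"wz":0,"hand":0},{"x":-0.0064,"y":-0.0486,"z":0,"wx":0,"wy":0,"wz":0,"hand":0},{"x":-0.0064,"y":-0.0486,"z":0,"wx":0,"wy":0,"wz":0,"hand":0},{"x":-0.0064,"y":-0.0486,"z":0,"wx":0,"wy":0,"wz":0,"hand":0},{"x":0,"y":0,"z":0,"wx":0,"wy":0,"wz":0,"hand":0},{"x":0,"y":0,"z":0,"wx":0,"wy":0,"wz":0,"hand":0}]' |head -2;  python3 st.py; python3 fl2.py;  python3 -m creep '[{"x":0,"y":0,"z":-0.05,"wx":0,"wy":0,"wz":0,"hand":0},{"x":0,"y":0,"z":-0.05,"wx":0,"wy":0,"wz":0,"hand":0},{"x":0,"y":0,"z":0,"wx":0,"wy":0,"wz":0,"hand":0},{"x":0,"y":0,"z":0,"wx":0,"wy":0,"wz":0,"hand":0}]'; python3 st.py
```

```text
t: 12.82
tool_pos: [0.6124, -0.0232, 0.2021]
t 12.82 tcp [ 0.6124 -0.0232  0.2021] rig [-0.0033 -0.1568  0.2021] theta_y -7.53 zax [-0.001  0.    -1.   ] F [-1.  -0.5 -0.5] open 0.0005 q [-0.12  0.16  1.42  0.    1.56  0.01]
1 -0.045 42 low [0.008 0.105] high [0.05 0.11]
1 0.045 46 low [0.016 0.106] high [0.043 0.111]
-1 -0.045 22 low [-0.083  0.112] high [-0.12   0.171]
-1 0.045 29 low [-0.077  0.103] high [-0.12   0.172]
t: 13.38
tool_pos: [0.6137, -0.0224, 0.1047]
orientation: [2.359, 2.072, 0.002]
force: [0.4, -0.5, -0.1]
opening: 0.0004
t 13.38 tcp [ 0.6137 -0.0224  0.1047] rig [-0.0022 -0.1559  0.1047] theta_y -7.41 zax [ 0.002 -0.    -1.   ] F [ 0.4 -0.5 -0.1] open 0.0004 q [-0.12  0.22  1.54  0.    1.38  0.01]
```

```bash
python3 -m creep '[{"x":0.0018,"y":0.0134,"z":0.002,"wx":0,"wy":0,"wz":0,"hand":0},{"x":0.0018,"y":0.0134,"z":0.002,"wx":0,"wy":0,"wz":0,"hand":0},{"x":0.0018,"y":0.0134,"z":0.002,"wx":0,"wy":0,"wz":0,"hand":0},{"x":0.0018,"y":0.0134,"z":0.002,"wx":0,"wy":0,"wz":0,"hand":0},{"x":0.0018,"y":0.0134,"z":0.002,"wx":0,"wy":0,"wz":0,"hand":0}]'; python3 -m creep '[{"x":0.0017,"y":0.0129,"z":0,"wx":0,"wy":0,"wz":0,"hand":0},{"x":0.0017,"y":0.0126,"z":-0.0036,"wx":0,"wy":0,"wz":0,"hand":0},{"x":0.0015,"y":0.0113,"z":-0.0067,"wx":0,"wy":0,"wz":0,"hand":0},{"x":0.0012,"y":0.009,"z":-0.0094,"wx":0,"wy":0,"wz":0,"hand":0},{"x":0.0008,"y":0.0063,"z":-0.0115,"wx":0,"wy":0,"wz":0,"hand":0},{"x":0.0004,"y":0.0033,"z":-0.0115,"wx":0,"wy":0,"wz":0,"hand":0},{"x":0,"y":0,"z":0,"wx":0,"wy":0,"wz":0,"hand":0},{"x":0,"y":0,"z":0,"wx":0,"wy":0,"wz":0,"hand":0}]'; python3 st.py; python3 flap.py
```

```text
t: 14.0
tool_pos: [0.6219, 0.045, 0.113]
orientation: [-2.361, -2.072, -0.001]
force: [0.6, -2.0, 0.2]
opening: 0.0004
t: 15.0
tool_pos: [0.6289, 0.0989, 0.0723]
orientation: [2.362, 2.071, -0.0]
force: [-11.2, -1.9, 20.5]
opening: 0.0004
t 15.0 tcp [0.6289 0.0989 0.0723] rig [-0.0029 -0.0337  0.0723] theta_y -7.5 zax [ 0. -0. -1.] F [-11.2  -1.9  20.5] open 0.0004 q [ 0.08  0.3   1.5  -0.    1.34  0.21]
top 0.065 46 [0.1039 0.1059 0.109 ]
top 0.045 43 [0.1035 0.106  0.1084]
top 0.02 20 [0.1034 0.1063 0.1097]
top -0.005 38 [0.1041 0.1067 0.1103]
top -0.03 4 [0.1074 0.1085 0.1093]
top -0.06 21 [0.1043 0.106  0.1089]
scene 0.065 15 [0.1076 0.109  0.1102]
scene 0.045 29 [0.1071 0.1088 0.1108]
scene 0.02 12 [0.1075 0.1094 0.1106]
scene -0.005 15 [0.1078 0.1091 0.1104]
scene -0.03 29 [0.1076 0.1089 0.1103]
scene -0.06 52 [0.0386 0.1082 0.1103]
```

Both flaps are down. Next, to above the crank handle.

```bash
python3 -m creep '[{"x":0,"y":0,"z":0.045,"wx":0,"wy":0,"wz":0,"hand":0},{"x":0,"y":0,"z":0.045,"wx":0,"wy":0,"wz":0,"hand":0.07},{"x":-0.0212,"y":0.0426,"z":0.035,"wx":0,"wy":0,"wz":0,"hand":0.07},{"x":-0.0212,"y":0.0426,"z":0,"wx":0,"wy":0,"wz":0,"hand":0.07},{"x":-0.0212,"y":0.0426,"z":0,"wx":0,"wy":0,"wz":0,"hand":0.07},{"x":-0.0212,"y":0.0426,"z":0,"wx":0,"wy":0,"wz":0,"hand":0.07},{"x":-0.0212,"y":0.0426,"z":0,"wx":0,"wy":0,"wz":0,"hand":0.07},{"x":-0.0212,"y":0.0426,"z":0,"wx":0,"wy":0,"wz":0,"hand":0.07},{"x":-0.0212,"y":0.0426,"z":0,"wx":0,"wy":0,"wz":0,"hand":0.07},{"x":0,"y":0,"z":0,"wx":0,"wy":0,"wz":0,"hand":0.07}]' |head -2; python3 - <<'E'
from meas import *
for i in range(2): p,d,c=cam('wrist')
W=world(d,c); s=robot.read_state(); print(s['tool_pos'],s['opening'])
Z=W[...,2]; D=np.hypot(W[...,0]-.4804,W[...,1]-.3974)
m=(d>0)&(Z>.126)&(Z<.142)&(D<.035); print('handle top',m.sum(),W[m].mean(0).round(4),rect(m,c,W,.134,10))
hsv=cv2.cvtColor(p,cv2.COLOR_RGB2HSV); m=(d>0)&(abs(Z-.06)<.01)&(hsv[...,1]>150)&((hsv[...,0]<8)|(hsv[...,0]>172)); print('mark',m.sum(),W[m].mean(0).round(4))
p,d,c=cam('top');W=world(d,c);Z=W[...,2]; m=(d>0)&(Z>.085)&(Z<.12)&(np.hypot(W[...,0]-.512,W[...,1]-.34)<.03); print('hub',m.sum(),W[m].mean(0).round(4))
save('v6.png',cam('wrist')[0])
E
python3 st.py
```

```text
t: 16.35
tool_pos: [0.4781, 0.3999, 0.1935]
[0.47992545 0.39728805 0.19382546] 0.0703147545259178
handle top 680 [0.4822 0.4027 0.1334] [(array([258., 190.]), array([482.4, 402.6]), array([25.4, 25.3]), 55.8)]
mark 221 [0.5236 0.4107 0.0619]
hub 44 [0.5135 0.3439 0.0862]
t 16.55 tcp [0.4809 0.3964 0.1944] rig [-0.1885  0.2419  0.1944] theta_y -7.53 zax [-0.001 -0.001 -1.   ] F [-0.7  0.  -0.5] open 0.07 q [ 0.61  0.19  1.4  -0.    1.55  0.74]
```

View pics/v6.png

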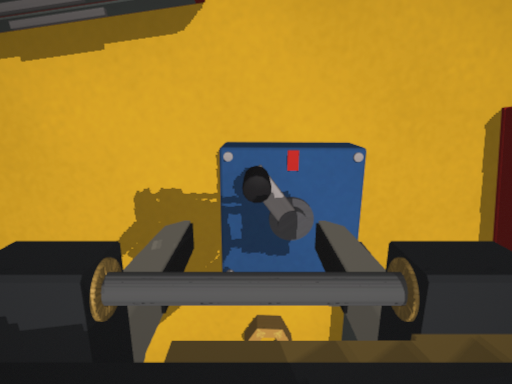

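Wrist view: the handle is at (257,184), the red mark at (293,160) and the hub at (292,218), with the open fingers either side. I'll re-measure now that the arm has settled.

```bash
cat > crank.py <<'E'
from meas import *
def handle(n,near=(.482,.400),r=.04):
    p,d,c=cam(n); W=world(d,c); Z=W[...,2]; D=np.hypot(W[...,0]-near[0],W[...,1]-near[1])
    m=(d>0)&(Z>.126)&(Z<.142)&(D<r); return [(x[1],x[2]) for x in rect(m,c,W,.134,10)]
def hub(n):
    p,d,c=cam(n); W=world(d,c); Z=W[...,2]; m=(d>0)&(Z>.083)&(Z<.12)&(np.hypot(W[...,0]-.5135,W[...,1]-.342)<.03); return W[m].mean(0).round(4),m.sum(),np.percentile(W[m][:,2],[5,50,95])
def gb(n):
    p,d,c=cam(n); W=world(d,c); Z=W[...,2]; hsv=cv2.cvtColor(p,cv2.COLOR_RGB2HSV)
    return rect((d>0)&(abs(Z-.06)<.008)&(hsv[...,1]>100)&(hsv[...,0]>100)&(hsv[...,0]<125)&(np.hypot(W[...,0]-.5135,W[...,1]-.342)<.13),c,W,.06,500)
if __name__=='__main__':
    for n in('wrist','top','scene'): print(n,'handle',handle(n),'hub',hub(n),'gb',gb(n))
E
python3 crank.py; python3 st.py
```

```text
wrist handle [(array([482., 403.]), array([25.8, 24.3]))] hub (array([0.5139, 0.3457, 0.0841]), np.int64(627), array([0.08316085, 0.08403467, 0.08507688])) gb [(array([289., 206.]), array([515.1, 351.5]), array([148.7, 156.4]), 82.5)]
top handle [(array([480.9, 398.4]), array([21.2, 26.9]))] hub (array([0.5115, 0.3452, 0.0853]), np.int64(94), array([0.08322085, 0.08521099, 0.08776893])) gb [(array([122., 205.]), array([512.6, 340.9]), array([159.7, 158.9]), 82.4)]
scene handle [(array([486.9, 395.9]), array([19.8, 40.8]))] hub (array([0.5141, 0.3457, 0.0865]), np.int64(36), array([0.08370391, 0.08677023, 0.08799969])) gb [(array([312., 150.]), array([521.5, 336.6]), array([164.5, 163.3]), 82.1)]
t 17.0 tcp [0.4808 0.3972 0.1952] rig [-0.1887  0.2428  0.1952] theta_y -7.51 zax [ 0.  0. -1.] F [-0.5  0.8 -0.6] open 0.0702 q [0.61 0.19 1.4  0.   1.55 0.74]
```

```bash
python3 -m creep '[{"x":0.0008,"y":0.0033,"z":0,"wx":0,"wy":0,"wz":0,"hand":0.07},{"x":0,"y":0,"z":-0.045,"wx":0,"wy":0,"wz":0,"hand":0.07},{"x":0,"y":0,"z":-0.045,"wx":0,"wy":0,"wz":0,"hand":0.07},{"x":0,"y":0,"z":-0.044,"wx":0,"wy":0,"wz":0,"hand":0.07},{"x":0,"y":0,"z":0,"wx":0,"wy":0,"wz":0,"hand":0.07},{"x":0,"y":0,"z":0,"wx":0,"wy":0,"wz":0,"hand":0.02},{"x":0,"y":0,"z":0,"wx":0,"wy":0,"wz":0,"hand":0.02},{"x":0,"y":0,"z":0,"wx":0,"wy":0,"wz":0,"hand":0.02},{"x":0,"y":0,"z":0,"wx":0,"wy":0,"wz":0,"hand":0.02}]' 15; python3 st.py; python3 - <<'E'
import numpy as np
th=np.radians(118.7-np.arange(34)*396.2/33); P=np.round(65*np.c_[np.cos(th),np.sin(th)],1)
for i,d in enumerate(np.diff(P,axis=0)): print(i,*(d/1000).round(4),end=' | ')
E
```

```text
t: 18.12
tool_pos: [0.4819, 0.4011, 0.0622]
orientation: [2.362, 2.072, 0.002]
force: [-0.4, -0.5, -1.2]
opening: 0.0349
t 18.12 tcp [0.4819 0.4011 0.0622] rig [-0.1881  0.2468  0.0622] theta_y -7.48 zax [ 0.001  0.001 -1.   ] F [-0.4 -0.5 -1.2] open 0.0349 q [0.61 0.29 1.54 0.   1.32 0.74]
0 0.0125 0.0053 | 1 0.0134 0.0025 | 2 0.0136 -0.0003 | 3 0.0132 -0.0032 | 4 0.0123 -0.0058 | 5 0.0108 -0.0082 | 6 0.0089 -0.0103 | 7 0.0065 -0.012 | 8 0.0039 -0.013 | 9 0.0011 -0.0135 | 10 -0.0018 -0.0135 | 11 -0.0045 -0.0129 | 12 -0.007 -0.0116 | 13 -0.0094 -0.0098 | 14 -0.0112 -0.0078 | 15 -0.0125 -0.0052 | 16 -0.0134 -0.0025 | 17 -0.0136 0.0003 | 18 -0.0132 0.0032 | 19 -0.0123 0.0058 | 20 -0.0108 0.0083 | 21 -0.0088 0.0103 | 22 -0.0065 0.012 | 23 -0.0039 0.013 | 24 -0.0011 0.0135 | 25 0.0018 0.0135 | 26 0.0045 0.0128 | 27 0.0071 0.0116 | 28 0.0094 0.0099 | 29 0.0112 0.0077 | 30 0.0125 0.0052 | 31 0.0134 0.0025 | 32 0.0136 -0.0004 |
```

```bash
python3 -m creep '[{"x":0,"y":0,"z":0,"wx":0,"wy":0,"wz":0,"hand":0.02},{"x":0,"y":0,"z":0,"wx":0,"wy":0,"wz":0,"hand":0.02}]'; python3 -m creep '[{"x":0.0125,"y":0.0053,"z":0,"wx":0,"wy":0,"wz":0,"hand":0.02},{"x":0.0134,"y":0.0025,"z":0,"wx":0,"wy":0,"wz":0,"hand":0.02},{"x":0.0136,"y":-0.0003,"z":0,"wx":0,"wy":0,"wz":0,"hand":0.02},{"x":0.0132,"y":-0.0032,"z":0,"wx":0,"wy":0,"wz":0,"hand":0.02},{"x":0.0123,"y":-0.0058,"z":0,"wx":0,"wy":0,"wz":0,"hand":0.02}]'; python3 st.py; python3 -c "
from crank import *; print(handle('top',(.545,.39),.05),handle('wrist',(.545,.39),.05))"
```

```text
t: 18.38
tool_pos: [0.4818, 0.4008, 0.0616]
orientation: [2.361, 2.072, 0.001]
force: [0.9, -1.3, 2.9]
opening: 0.0258
t: 19.0
tool_pos: [0.5473, 0.4016, 0.0617]
orientation: [-2.359, -2.072, -0.006]
force: [1.9, 8.8, 0.5]
opening: 0.0254
t 19.0 tcp [0.5473 0.4016 0.0617] rig [-0.1234  0.2558  0.0617] theta_y -7.43 zax [ 0.002  0.004 -1.   ] F [1.9 8.8 0.5] open 0.0254 q [0.56 0.42 1.38 0.   1.34 0.69]
[(array([548.1, 391.8]), array([27.2, 10.7]))] [(array([549.2, 408.7]), array([16.1, 47.1]))]
```

```bash
python3 -m creep '[{"x":0.0108,"y":-0.0062,"z":0,"wx":0,"wy":0,"wz":0,"hand":0.02},{"x":0.0089,"y":-0.0103,"z":0,"wx":0,"wy":0,"wz":0,"hand":0.02},{"x":0.0065,"y":-0.012,"z":0,"wx":0,"wy":0,"wz":0,"hand":0.02},{"x":0.0039,"y":-0.013,"z":0,"wx":0,"wy":0,"wz":0,"hand":0.02},{"x":0.0011,"y":-0.0135,"z":0,"wx":0,"wy":0,"wz":0,"hand":0.02}]'; python3 -m creep '[{"x":-0.0018,"y":-0.0135,"z":0,"wx":0,"wy":0,"wz":0,"hand":0.02},{"x":-0.0045,"y":-0.0129,"z":0,"wx":0,"wy":0,"wz":0,"hand":0.02},{"x":-0.007,"y":-0.0116,"z":0,"wx":0,"wy":0,"wz":0,"hand":0.02},{"x":-0.0094,"y":-0.0098,"z":0,"wx":0,"wy":0,"wz":0,"hand":0.02}]'; python3 -c "
from crank import *; print(handle('top',(.547,.29),.05),handle('wrist',(.547,.29),.05))"; python3 st.py
```

```text
t: 19.73
tool_pos: [0.5803, 0.344, 0.0618]
orientation: [2.361, 2.07, 0.007]
force: [6.0, 2.7, -0.5]
opening: 0.026
t: 20.23
tool_pos: [0.5567, 0.2948, 0.0617]
orientation: [2.361, 2.069, 0.003]
force: [3.2, -0.4, 2.3]
opening: 0.0258
[] [(array([555.8, 302.5]), array([15.7, 47. ]))]
t 20.32 tcp [0.5557 0.2942 0.0617] rig [-0.101   0.1504  0.0617] theta_y -7.56 zax [ 0.001 -0.002 -1.   ] F [ 3.2 -6.9  2.3] open 0.0257 q [ 0.41  0.29  1.53 -0.    1.32  0.54]
```

```bash
python3 - <<'E'
import numpy as np
th=np.radians(-51.3-np.arange(20)*226.2/19); P=np.round(65*np.c_[np.cos(th),np.sin(th)],1)
for i,d in enumerate(np.diff(P,axis=0)): print(i,*(d/1000).round(4),end=' | ')
E
```

```text
0 -0.0113 -0.0073 | 1 -0.0126 -0.0048 | 2 -0.0133 -0.0021 | 3 -0.0135 0.0007 | 4 -0.013 0.0034 | 5 -0.012 0.0061 | 6 -0.0106 0.0084 | 7 -0.0085 0.0105 | 8 -0.0063 0.0119 | 9 -0.0036 0.013 | 10 -0.0008 0.0135 | 11 0.0019 0.0133 | 12 0.0046 0.0127 | 13 0.0072 0.0114 | 14 0.0093 0.0097 | 15 0.0112 0.0076 | 16 0.0124 0.0051 | 17 0.0133 0.0024 | 18 0.0135 -0.0004 |
```

```bash
python3 -m creep '[{"x":-0.0113,"y":-0.0073,"z":0,"wx":0,"wy":0,"wz":0,"hand":0.02},{"x":-0.0126,"y":-0.0048,"z":0,"wx":0,"wy":0,"wz":0,"hand":0.02},{"x":-0.0133,"y":-0.0021,"z":0,"wx":0,"wy":0,"wz":0,"hand":0.02},{"x":-0.0135,"y":0.0007,"z":0,"wx":0,"wy":0,"wz":0,"hand":0.02},{"x":-0.013,"y":0.0034,"z":0,"wx":0,"wy":0,"wz":0,"hand":0.02}]'; python3 -m creep '[{"x":-0.012,"y":0.0061,"z":0,"wx":0,"wy":0,"wz":0,"hand":0.02},{"x":-0.0106,"y":0.0084,"z":0,"wx":0,"wy":0,"wz":0,"hand":0.02},{"x":-0.0085,"y":0.0105,"z":0,"wx":0,"wy":0,"wz":0,"hand":0.02},{"x":-0.0063,"y":0.0119,"z":0,"wx":0,"wy":0,"wz":0,"hand":0.02},{"x":-0.0036,"y":0.013,"z":0,"wx":0,"wy":0,"wz":0,"hand":0.02}]'; python3 st.py;  python3 -c "
from crank import *; print(handle('top',(.452,.34),.05),handle('wrist',(.452,.34),.05))"
```

```text
t: 20.95
tool_pos: [0.4916, 0.2845, 0.0616]
orientation: [2.361, 2.069, -0.002]
force: [0.7, -5.0, 5.2]
opening: 0.0259
t: 21.58
tool_pos: [0.4504, 0.3372, 0.0613]
orientation: [2.362, 2.072, 0.001]
force: [0.4, -0.4, -0.6]
opening: 0.0257
t 21.57 tcp [0.4504 0.3372 0.0613] rig [-0.211   0.1793  0.0613] theta_y -7.49 zax [ 0.001  0.001 -1.   ] F [ 0.4 -0.4 -0.6] open 0.0257 q [0.55 0.12 1.73 0.   1.29 0.68]
[(array([455.6, 312.8]), array([24. , 23.7]))] [(array([452.7, 312.8]), array([15.3, 18.6])), (array([465.4, 344. ]), array([13.7, 10.3])), (array([434.2, 348.1]), array([13.7, 10.2]))]
```

```bash
python3 -c "
from crank import *
a=cam('top')[0];b=cam('wrist')[0]
save('v7.png',np.hstack([cv2.resize(a[150:250,70:190],(400,333)),cv2.resize(b,(400,333))]))"; python3 st.py
```

```text
t 21.77 tcp [0.4498 0.3368 0.0608] rig [-0.2115  0.1788  0.0608] theta_y -7.43 zax [-0.001  0.    -1.   ] F [ 1.2  1.7 -0.1] open 0.0207 q [0.55 0.12 1.73 0.   1.29 0.68]
```

View pics/v7.png

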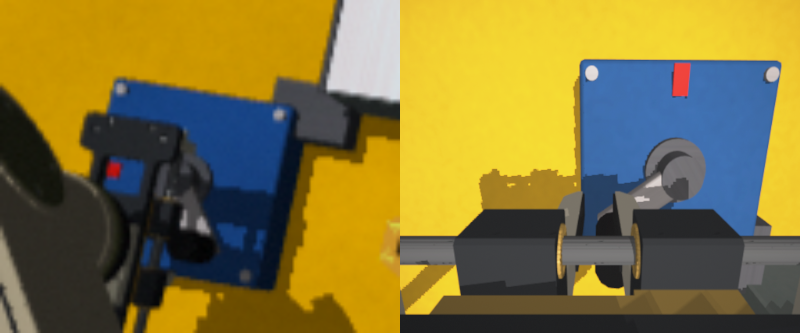

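The handle slipped out: it is at about (205,245) in the left picture, and the fingers are beside it. The grip probably slackened. I'll open, move back around it and regrip harder.

```bash
python3 -m creep '[{"x":0,"y":0,"z":0,"wx":0,"wy":0,"wz":0,"hand":0.07},{"x":0,"y":0,"z":0,"wx":0,"wy":0,"wz":0,"hand":0.07},{"x":0,"y":0,"z":0,"wx":0,"wy":0,"wz":0,"hand":0.07},{"x":0,"y":0,"z":0,"wx":0,"wy":0,"wz":0,"hand":0.07},{"x":0.007,"y":-0.0115,"z":0,"wx":0,"wy":0,"wz":0,"hand":0.07},{"x":0,"y":-0.0115,"z":0,"wx":0,"wy":0,"wz":0,"hand":0.07},{"x":0,"y":0,"z":0,"wx":0,"wy":0,"wz":0,"hand":0.07}]' 30; python3 st.py; python3 -c "
from crank import *; print(handle('top',(.457,.315),.04),handle('wrist',(.457,.315),.03))"
```

```text
t: 22.65
tool_pos: [0.4573, 0.312, 0.061]
orientation: [2.363, 2.07, -0.001]
force: [-1.2, 0.3, 0.4]
opening: 0.0699
t 22.65 tcp [0.4573 0.312  0.061 ] rig [-0.2009  0.1552  0.061 ] theta_y -7.56 zax [-0. -0. -1.] F [-1.2  0.3  0.4] open 0.0699 q [ 0.51  0.1   1.75 -0.    1.29  0.64]
[(array([455.8, 313.7]), array([ 5.2, 24.5]))] [(array([457.7, 322.3]), array([18. , 24.4]))]
```

```bash
python3 -m creep '[{"x":0,"y":0.001,"z":0,"wx":0,"wy":0,"wz":0,"hand":0.015},{"x":0,"y":0,"z":0,"wx":0,"wy":0,"wz":0,"hand":0.015},{"x":0,"y":0,"z":0,"wx":0,"wy":0,"wz":0,"hand":0.015},{"x":0,"y":0,"z":0,"wx":0,"wy":0,"wz":0,"hand":0.015},{"x":0,"y":0,"z":0,"wx":0,"wy":0,"wz":0,"hand":0.015},{"x":0,"y":0,"z":0,"wx":0,"wy":0,"wz":0,"hand":0.015}]' 30; python3 st.py; python3 - <<'E'
import numpy as np
from plant import robot
q=robot.read_state()['tool_pos'][:2]-[.515,.345]; a0=np.degrees(np.arctan2(q[1],q[0]))%360; print(a0,np.hypot(*q))
th=np.radians(np.linspace(a0,82.5,13)); P=np.round(65*np.c_[np.cos(th),np.sin(th)],1)
for i,d in enumerate(np.diff(P,axis=0)): print(i,*(d/1000).round(4),end=' | ')
E
```

```text
t: 23.5
tool_pos: [0.4573, 0.3143, 0.0611]
orientation: [2.362, 2.072, 0.0]
force: [0.3, -0.2, -0.9]
opening: 0.0256
t 23.5 tcp [0.4573 0.3143 0.0611] rig [-0.2012  0.1575  0.0611] theta_y -7.48 zax [ 0.  0. -1.] F [ 0.3 -0.2 -0.9] open 0.0256 q [0.51 0.1  1.75 0.   1.29 0.64]
207.98803563540662 0.06534835273879624
0 -0.0046 0.0109 | 1 -0.0025 0.0116 | 2 -0.0004 0.0118 | 3 0.0018 0.0118 | 4 0.0039 0.0111 | 5 0.0058 0.0104 | 6 0.0076 0.009 | 7 0.0091 0.0076 | 8 0.0104 0.0057 | 9 0.0112 0.0038 | 10 0.0117 0.0017 | 11 0.0119 -0.0005 |
```

```bash
python3 -m creep '[{"x":-0.0046,"y":0.0109,"z":0,"wx":0,"wy":0,"wz":0,"hand":0.015},{"x":-0.0025,"y":0.0116,"z":0,"wx":0,"wy":0,"wz":0,"hand":0.015},{"x":-0.0004,"y":0.0118,"z":0,"wx":0,"wy":0,"wz":0,"hand":0.015},{"x":0.0018,"y":0.0118,"z":0,"wx":0,"wy":0,"wz":0,"hand":0.015},{"x":0.0039,"y":0.0111,"z":0,"wx":0,"wy":0,"wz":0,"hand":0.015},{"x":0.0058,"y":0.0104,"z":0,"wx":0,"wy":0,"wz":0,"hand":0.015}]';python3 -m creep '[{"x":0.0076,"y":0.009,"z":0,"wx":0,"wy":0,"wz":0,"hand":0.015},{"x":0.0091,"y":0.0076,"z":0,"wx":0,"wy":0,"wz":0,"hand":0.015},{"x":0.0104,"y":0.0057,"z":0,"wx":0,"wy":0,"wz":0,"hand":0.015},{"x":0.0112,"y":0.0038,"z":0,"wx":0,"wy":0,"wz":0,"hand":0.015},{"x":0.0117,"y":0.0017,"z":0,"wx":0,"wy":0,"wz":0,"hand":0.015},{"x":0.0119,"y":-0.0005,"z":0,"wx":0,"wy":0,"wz":0,"hand":0.015},{"x":0,"y":0,"z":0,"wx":0,"wy":0,"wz":0,"hand":0.015},{"x":0,"y":0,"z":0,"wx":0,"wy":0,"wz":0,"hand":0.015}]'; python3 st.py; python3 -c "
from crank import *; print(handle('top',(.523,.409),.04),handle('wrist',(.523,.409),.03))"
```

```text
t: 24.25
tool_pos: [0.462, 0.3819, 0.0611]
orientation: [2.36, 2.071, 0.0]
force: [7.9, -8.2, -0.9]
opening: 0.0259
t: 25.25
tool_pos: [0.5231, 0.4087, 0.0611]
orientation: [2.361, 2.071, -0.002]
force: [0.8, -6.4, 3.0]
opening: 0.0257
t 25.25 tcp [0.5231 0.4087 0.0611] rig [-0.1483  0.2597  0.0611] theta_y -7.49 zax [-0.    -0.002 -1.   ] F [ 0.8 -6.4  3. ] open 0.0257 q [ 0.59  0.38  1.42 -0.    1.34  0.72]
[(array([523.5, 400.1]), array([26.8, 10.6]))] [(array([523.5, 417.7]), array([16.1, 46.5]))]
```

```bash
python3 -m creep '[{"x":0,"y":0,"z":0,"wx":0,"wy":0,"wz":0,"hand":0.07},{"x":0,"y":0,"z":0,"wx":0,"wy":0,"wz":0,"hand":0.07},{"x":0,"y":0,"z":0,"wx":0,"wy":0,"wz":0,"hand":0.07},{"x":0,"y":0,"z":0,"wx":0,"wy":0,"wz":0,"hand":0.07},{"x":0,"y":0,"z":0.05,"wx":0,"wy":0,"wz":0,"hand":0.07},{"x":0,"y":0,"z":0.05,"wx":0,"wy":0,"wz":0,"hand":0.07},{"x":0,"y":0,"z":0.05,"wx":0,"wy":0,"wz":0,"hand":0.07},{"x":0,"y":-0.04,"z":0,"wx":0,"wy":0,"wz":8,"hand":0.07},{"x":0,"y":-0.04,"z":0,"wx":0,"wy":0,"wz":8,"hand":0.07},{"x":0,"y":-0.0,"z":0,"wx":0,"wy":0,"wz":0,"hand":0.07}]'; python3 -c "
from crank import *; 
for n in('top','wrist','scene'): print(n,handle(n,(.523,.409),.04),hub(n))
from meas import *
p,d,c=cam('top'); W=world(d,c); Z=W[...,2]; box=np.zeros(Z.shape,bool); box[150:290,205:370]=1
[print(*r) for r in rect(box&(Z>.03)&(Z<.08),c,W,.04)]
print('hex tops');[print(*r) for r in rect(box&(Z>.055)&(Z<.075),c,W,.066,10)]
"; python3 st.py; python3 flap.py|head -6
```

```text
t: 26.6
tool_pos: [0.5235, 0.327, 0.2116]
orientation: [2.052, 2.378, 0.0]
force: [0.2, 0.4, -0.4]
opening: 0.0701
top [] (array([0.5132, 0.3463, 0.0851]), np.int64(96), array([0.0831957 , 0.08480717, 0.08759856]))
wrist [(array([522.2, 409.1]), array([24.9, 24.8]))] (array([0.5141, 0.3456, 0.0841]), np.int64(657), array([0.08312648, 0.08402924, 0.08530035]))
scene [(array([526. , 404.6]), array([23.3, 40.1]))] (array([0.5178, 0.3448, 0.0868]), np.int64(35), array([0.08337418, 0.08691657, 0.08975859]))
[308. 268.] [ 349.2 -181.8] [60.7 50.4] 1.7
[266. 264.] [356.6 -64. ] [49.9 62.3] 1.8
[224. 238.] [424.7  56.6] [48.3 60.2] 2.2
[294. 229.] [ 456.2 -140.7] [49.8 63.8] 9.3
[257. 226.] [463.3 -34.3] [63.7 50. ] 78.8
[293. 179.] [ 603.2 -136.5] [50.3 63.6] 27.4
[265. 171.] [624.5 -54. ] [48.  41.2] 1.6
[354. 199.] [ 550.5 -314.9] [ 12.  260.6] 79.9
hex tops
[309. 268.] [ 350.2 -181.8] [26.9 33. ] 1.7
[266. 264.] [357.8 -64.5] [29.4 29.7] 34.8
[223. 238.] [425.2  57.8] [29.9 31. ] 28.3
[295. 229.] [ 456.3 -141.1] [29.2 32. ] 35.1
[257. 225.] [462.5 -34. ] [29.2 31.9] 77.8
[294. 177.] [ 603.9 -137. ] [28.4 33. ] 46.7
[265. 171.] [620.5 -53.6] [44.  40.2] 1.3
t 26.95 tcp [0.5229 0.33   0.2109] rig [-0.1382  0.1816  0.2109] theta_y 8.54 zax [-0.  0. -1.] F [-0.1  0.4  0. ] open 0.07 q [0.48 0.17 1.4  0.   1.57 0.33]
top 0.065 83 [0.1032 0.1062 0.1093]
top 0.045 79 [0.1026 0.1058 0.109 ]
top 0.02 80 [0.1037 0.1065 0.109 ]
top -0.005 83 [0.1039 0.1067 0.1092]
top -0.03 83 [0.1026 0.106  0.1086]
top -0.06 82 [0.1037 0.1069 0.109 ]
```

The handle sits at 82.7° (mark 82.5°), both flaps are down and the blocks are unmoved. The top camera has a bias of about 4 mm in y, so I'll use the wrist camera for the blocks. Going to block D.

```bash
python3 -m creep '[{"x":0.008,"y":-0.046,"z":0,"wx":0,"wy":0,"wz":-7.1,"hand":0.06},{"x":0.008,"y":-0.046,"z":0,"wx":0,"wy":0,"wz":-7.1,"hand":0.06},{"x":0.008,"y":-0.046,"z":0,"wx":0,"wy":0,"wz":-7.1,"hand":0.06},{"x":0.008,"y":-0.046,"z":0,"wx":0,"wy":0,"wz":-7.1,"hand":0.06},{"x":0.008,"y":-0.046,"z":0,"wx":0,"wy":0,"wz":-7.1,"hand":0.06},{"x":0.008,"y":-0.046,"z":0,"wx":0,"wy":0,"wz":-7.1,"hand":0.06},{"x":0.008,"y":-0.046,"z":0,"wx":0,"wy":0,"wz":-7.1,"hand":0.06},{"x":0.008,"y":-0.046,"z":0,"wx":0,"wy":0,"wz":-7.1,"hand":0.06},{"x":0.008,"y":-0.046,"z":-0.02,"wx":0,"wy":0,"wz":-7.1,"hand":0.06},{"x":0.008,"y":-0.046,"z":-0.04,"wx":0,"wy":0,"wz":-7.1,"hand":0.06}]' 40|head -2;  python3 -m creep '[{"x":0,"y":0,"z":0,"wx":0,"wy":0,"wz":0,"hand":0.06},{"x":0,"y":0,"z":0,"wx":0,"wy":0,"wz":0,"hand":0.06}]'|head -1; cat > blk.py <<'E'
from meas import *
def blocks(n='wrist'):
    p,d,c=cam(n); W=world(d,c); Z=W[...,2]; hsv=cv2.cvtColor(p,cv2.COLOR_RGB2HSV); tp=robot.read_state()['tool_pos']
    g=(d>0)&(hsv[...,1]<70)
    for nm,lo,hi,z in(('body',.03,.085,.04),('hex',.056,.085,.066),):
        for r in rect(g&(Z>lo)&(Z<hi),c,W,z,60): print(nm,*r)
def plate(n='wrist'):
    p,d,c=cam(n); W=world(d,c); Z=W[...,2]; hsv=cv2.cvtColor(p,cv2.COLOR_RGB2HSV)
    m=(d>0)&(hsv[...,1]<70)&(hsv[...,2]>140)&(abs(Z-.008)<.006)&(W[...,1]<-.19)
    for r in rect(m,c,W,.008,150): print('bay',*r)
    m=(d>0)&(hsv[...,1]>140)&((hsv[...,0]<8)|(hsv[...,0]>172))&(abs(Z-.02)<.02); 
    for r in rect(m,c,W,.028,60): print('red',*r)
if __name__=='__main__': blocks(); plate()
E
python3 blk.py; python3 st.py; python3 -c "
from h import *; save('v8.png',cam('wrist')[0])"
```

```text
t: 28.3
tool_pos: [0.6052, -0.1326, 0.153]
t: 28.55
body [332. 334.] [ 480.9 -297.4] [14.8 26.3] 79.2
body [205. 311.] [ 436.  -150.9] [21.3 55.2] 27.7
body [123. 238.] [474.9 -33.8] [59.8 40.7] 79.0
body [ 26. 234.] [439.8  65.8] [48.6 82.6] 45.3
body [441. 224.] [ 652.6 -328. ] [15.5 57.1] 80.7
body [261. 180.] [ 606.  -135.7] [49.5 61.9] 27.6
body [193. 128.] [620.8 -51.8] [44.5 48.6] 27.6
body [490.  34.] [ 830.2 -262.7] [95.8 39.9] 72.1
body [73. 62.] [619.6  74.5] [ 31.7 137.7] 82.1
hex [200. 312.] [ 453.1 -142.5] [19.5 32. ] 27.7
hex [ 10. 246.] [435.8  61.2] [18.9 35.2] 57.1
hex [262. 187.] [ 605.9 -135. ] [34.1 29.6] 27.6
hex [192. 129.] [623.8 -54.3] [40.8 41.8] 27.6
hex [494.  19.] [ 826.  -243.8] [54.3 21.7] 73.8
hex [67. 59.] [624.2  66. ] [ 17.3 126.2] 82.1
bay [379. 216.] [ 626.  -282.9] [ 80.5 104.1] 79.9
red [422. 180.] [ 684.6 -289.4] [86.8  9.3] 79.9
t 28.65 tcp [ 0.6041 -0.1298  0.1528] rig [ 0.0023 -0.2637  0.1528] theta_y -62.36 zax [ 0.002 -0.    -1.   ] F [-0.   0.8  0.8] open 0.0601 q [-0.29  0.19  1.48  0.    1.47  0.79]
```

View pics/v8.png

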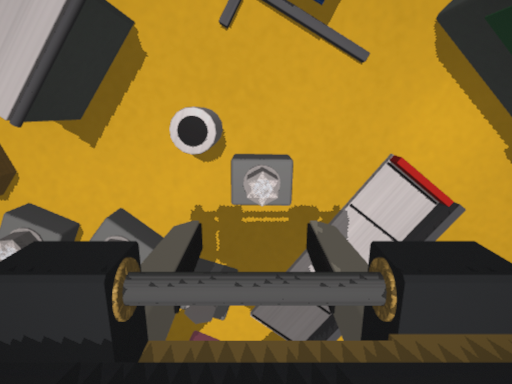

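The block is at (262,182), between the open fingers in line with the jaws, and its sizes fit. Descend and grip the hex.

```bash
python3 -m creep '[{"x":0.0019,"y":-0.0057,"z":-0.045,"wx":0,"wy":0,"wz":0,"hand":0.06},{"x":0,"y":0,"z":-0.045,"wx":0,"wy":0,"wz":0,"hand":0.06},{"x":0,"y":0,"z":-0.035,"wx":0,"wy":0,"wz":0,"hand":0.06},{"x":0,"y":0,"z":-0.017,"wx":0,"wy":0,"wz":0,"hand":0.06},{"x":0,"y":0,"z":0,"wx":0,"wy":0,"wz":0,"hand":0.06},{"x":0,"y":0,"z":0,"wx":0,"wy":0,"wz":0,"hand":0.02},{"x":0,"y":0,"z":0,"wx":0,"wy":0,"wz":0,"hand":0.02},{"x":0,"y":0,"z":0,"wx":0,"wy":0,"wz":0,"hand":0.02},{"x":0,"y":0,"z":0,"wx":0,"wy":0,"wz":0,"hand":0.02}]' 40; python3 st.py;  python3 -m creep '[{"x":0,"y":0,"z":0.03,"wx":0,"wy":0,"wz":0,"hand":0.02},{"x":0,"y":0,"z":0.04,"wx":0,"wy":0,"wz":0,"hand":0.02},{"x":0,"y":0,"z":0,"wx":0,"wy":0,"wz":0,"hand":0.02},{"x":0,"y":0,"z":0,"wx":0,"wy":0,"wz":0,"hand":0.02}]'; python3 st.py; python3 blk.py
```

```text
t: 29.82
tool_pos: [0.6056, -0.1369, 0.01]
orientation: [3.051, 0.747, 0.002]
force: [-0.7, -0.7, 2.5]
opening: 0.03
t 29.82 tcp [ 0.6056 -0.1369  0.01  ] rig [ 0.0047 -0.2705  0.01  ] theta_y -62.49 zax [ 0.001 -0.    -1.   ] F [-0.7 -0.7  2.5] open 0.03 q [-0.3   0.33  1.59 -0.    1.22  0.79]
t: 30.32
tool_pos: [0.6041, -0.1363, 0.0777]
orientation: [-3.051, -0.747, 0.002]
force: [-0.3, 0.3, -3.3]
opening: 0.0298
t 30.32 tcp [ 0.6041 -0.1363  0.0777] rig [ 0.0032 -0.2701  0.0777] theta_y -62.48 zax [-0.002  0.001 -1.   ] F [-0.3  0.3 -3.3] open 0.0298 q [-0.3   0.26  1.55  0.    1.34  0.79]
body [216. 329.] [ 481.7 -160.6] [25.  12.8] 15.8
body [ 46. 311.] [426.9 -18.5] [13.2 10.2] 27.6
body [  4. 265.] [455.8  26.2] [13.3  7.5] 15.8
body [ 59. 257.] [482.7 -10.2] [13.8 41.7] 65.3
body [486. 250.] [ 653.9 -327.1] [16.1 54.2] 81.2
body [254. 182.] [ 617.1 -127.5] [ 3.2 73.9] 27.6
body [166. 131.] [621.2 -50.6] [46.7 52.1] 56.6
body [18. 48.] [622.2  72.4] [32.6 95.5] 82.4
hex [ 46. 311.] [453.  -27.7] [11.8  9.1] 27.6
hex [254. 182.] [ 622.5 -124.7] [ 2.9 65.8] 27.6
hex [163. 132.] [624.3 -55.1] [41.6 42.1] 55.7
hex [ 7. 23.] [640.6  59.1] [12.8 37.2] 85.1
bay [423. 217.] [ 649.6 -287.2] [80.9 63.2] 79.4
red [463. 195.] [ 684.3 -288.2] [88.5 10.4] 79.8
```

```bash
python3 -m creep '[{"x":0.011,"y":-0.036,"z":0.01,"wx":0,"wy":0,"wz":-9.4,"hand":0.02},{"x":0.011,"y":-0.036,"z":0.01,"wx":0,"wy":0,"wz":-9.4,"hand":0.02},{"x":0.011,"y":-0.036,"z":0,"wx":0,"wy":0,"wz":-9.4,"hand":0.02},{"x":0.011,"y":-0.036,"z":0,"wx":0,"wy":0,"wz":-9.4,"hand":0.02},{"x":0,"y":0,"z":0,"wx":0,"wy":0,"wz":0,"hand":0.02},{"x":0,"y":0,"z":0,"wx":0,"wy":0,"wz":0,"hand":0.02}]'|head -1; python3 st.py; python3 -c "
from blk import *
plate(); p,d,c=cam('wrist'); W=world(d,c); Z=W[...,2]
m=(d>0)&(Z>.03)&(Z<.045)&(W[...,1]<-.29)&(W[...,1]>-.37)&(W[...,0]<.72); print('fence',rect(m,c,W,.038,60))
save('v9.png',p)"
```

```text
t: 31.18
t 31.18 tcp [ 0.6479 -0.2798  0.097 ] rig [ 0.0653 -0.4066  0.097 ] theta_y -100.02 zax [-0.003  0.002 -1.   ] F [-0.6  0.1 -2.9] open 0.0297 q [-0.48  0.47  1.25  0.    1.43  1.27]
bay [243. 332.] [ 486.2 -238.2] [39.2 20.6] 78.7
bay [245. 313.] [ 509.3 -244.6] [45.3 18.6] 80.1
bay [263. 165.] [ 664.6 -290. ] [80.3 23.8] 80.0
red [265. 145.] [ 685.4 -293.7] [78.7  9.4] 80.0
fence [(array([316., 190.]), array([ 638. , -329.6]), array([11.4, 87.8]), 80.0)]
```

View pics/v9.png

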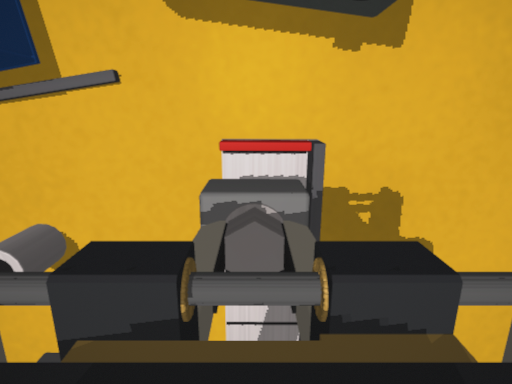

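The red stop is at (266,146), with bay 1 below it, the fence at (316,190), and the block hanging square. Move over bay 1, lower to 2 mm, then feel for the fence.

```bash
python3 -m creep '[{"x":0.0022,"y":-0.0115,"z":0,"wx":0,"wy":0,"wz":0,"hand":0.02},{"x":0,"y":0,"z":-0.04,"wx":0,"wy":0,"wz":0,"hand":0.02},{"x":0,"y":0,"z":-0.035,"wx":0,"wy":0,"wz":0,"hand":0.02},{"x":0,"y":0,"z":0,"wx":0,"wy":0,"wz":0,"hand":0.02},{"x":0,"y":0,"z":0,"wx":0,"wy":0,"wz":0,"hand":0.02}]'|head -1; python3 st.py; python3 -m creep '[{"x":-0.0004,"y":-0.002,"z":0,"wx":0,"wy":0,"wz":0,"hand":0.02},{"x":0,"y":0,"z":0,"wx":0,"wy":0,"wz":0,"hand":0.02}]'|sed -n '2p;4p';python3 -m creep '[{"x":-0.0004,"y":-0.002,"z":0,"wx":0,"wy":0,"wz":0,"hand":0.02},{"x":0,"y":0,"z":0,"wx":0,"wy":0,"wz":0,"hand":0.02}]'|sed -n '2p;4p';python3 -m creep '[{"x":-0.0004,"y":-0.002,"z":0,"wx":0,"wy":0,"wz":0,"hand":0.02},{"x":0,"y":0,"z":0,"wx":0,"wy":0,"wz":0,"hand":0.02}]'|sed -n '2p;4p'; python3 st.py
```

```text
t: 31.9
t 31.9 tcp [ 0.6519 -0.2924  0.0257] rig [ 0.071  -0.4187  0.0257] theta_y -100.06 zax [ 0.001 -0.001 -1.   ] F [ 1.1  0.1 -2.4] open 0.0295 q [-0.49  0.54  1.28 -0.    1.32  1.25]
tool_pos: [0.6516, -0.2947, 0.0258]
force: [-0.3, -0.6, -3.8]
tool_pos: [0.6504, -0.2963, 0.0243]
force: [-0.3, -0.1, -3.1]
tool_pos: [0.6501, -0.2973, 0.0242]
force: [0.1, 2.8, -1.7]
t 32.65 tcp [ 0.6501 -0.2973  0.0242] rig [ 0.0698 -0.4237  0.0242] theta_y -100.07 zax [ 0.     0.001 -1.   ] F [ 0.1  2.8 -1.7] open 0.03 q [-0.5   0.55  1.27  0.    1.32  1.25]
```

```bash
python3 -m creep '[{"x":0,"y":0.0007,"z":-0.003,"wx":0,"wy":0,"wz":0,"hand":0.02},{"x":0,"y":0,"z":-0.003,"wx":0,"wy":0,"wz":0,"hand":0.02},{"x":0,"y":0,"z":-0.001,"wx":0,"wy":0,"wz":0,"hand":0.02},{"x":0,"y":0,"z":0,"wx":0,"wy":0,"wz":0,"hand":0.02}]'; python3 -m creep '[{"x":0,"y":0,"z":0,"wx":0,"wy":0,"wz":0,"hand":0.055},{"x":0,"y":0,"z":0,"wx":0,"wy":0,"wz":0,"hand":0.055},{"x":0,"y":0,"z":0,"wx":0,"wy":0,"wz":0,"hand":0.055},{"x":0,"y":0,"z":0.04,"wx":0,"wy":0,"wz":0,"hand":0.055},{"x":0,"y":0,"z":0.05,"wx":0,"wy":0,"wz":0,"hand":0.055},{"x":0,"y":0,"z":0.05,"wx":0,"wy":0,"wz":0,"hand":0.055},{"x":-0.05,"y":0,"z":0,"wx":0,"wy":0,"wz":0,"hand":0.055},{"x":-0.05,"y":0,"z":0,"wx":0,"wy":0,"wz":0,"hand":0.055},{"x":0,"y":0,"z":0,"wx":0,"wy":0,"wz":0,"hand":0.055},{"x":0,"y":0,"z":0,"wx":0,"wy":0,"wz":0,"hand":0.055}]'|head -2;  cat > chk.py <<'E'
from blk import *
p,d,c=cam('top'); W=world(d,c); Z=W[...,2]; box=np.zeros(Z.shape,bool); box[140:290,205:370]=1
hsv=cv2.cvtColor(p,cv2.COLOR_RGB2HSV); g=box&(hsv[...,1]<70)
for r in rect(g&(Z>.030)&(Z<.08),c,W,.044): print('T body',*r)
for r in rect(g&(Z>.056)&(Z<.085),c,W,.07,10): print('T hex',*r)
E
python3 blk.py; python3 chk.py; python3 st.py
```

```text
t: 33.15
tool_pos: [0.6503, -0.2973, 0.0177]
orientation: [3.129, -0.276, 0.001]
force: [0.7, 2.8, 3.5]
opening: 0.0297
t: 34.4
tool_pos: [0.5505, -0.2977, 0.1578]
body [ 15. 152.] [617.5 -61.8] [36.3 50.4] 68.3
body [258. 139.] [ 566.4 -284.6] [ 74.6 241.1] 79.9
hex [  7. 155.] [617.6 -73.5] [17.6 39.9] 68.3
hex [233.  77.] [ 650.  -294.5] [30.8 35.1] 79.9
bay [232. 251.] [ 463.9 -254. ] [78.5 58.8] 78.9
bay [226. 192.] [ 525.7 -264.5] [78.8 58.5] 80.0
bay [230. 145.] [ 586.7 -275.6] [79.6 60.3] 80.4
bay [199.  89.] [ 654.7 -261.5] [28.5 63.5] 81.1
red [228.  46.] [ 684.  -293.7] [78.5  9. ] 80.0
T body [224. 238.] [424.7  56. ] [47.8 60. ] 2.8
T body [294. 230.] [ 455.2 -140.2] [47.7 62.6] 9.8
T body [257. 226.] [462.1 -34.7] [61.9 48.1] 78.8
T body [265. 171.] [622.2 -55.5] [44.8 38.1] 1.7
T body [351. 159.] [ 664.9 -303.9] [73.3 20. ] 88.5
T hex [223. 238.] [425.5  57.3] [31.6 29.2] 47.3
T hex [295. 229.] [ 456.8 -140.4] [30.9 30.1] 12.3
T hex [257. 225.] [462.9 -34.7] [31.5 29.6] 46.7
T hex [266. 171.] [618.2 -55.1] [40.8 37.2] 1.6
T hex [352. 160.] [ 658.1 -301.7] [19.7 17.1] 30.3
t 34.55 tcp [ 0.5513 -0.2976  0.1577] rig [-0.0281 -0.4369  0.1577] theta_y -100.05 zax [ 0.001 -0.001 -1.   ] F [ 0.1 -0.4 -0.4] open 0.0553 q [-0.58  0.21  1.45  0.    1.48  1.17]
```

Block 1 placed: hex at (650,-294.5) by wrist, about 3.7 mm along the row from the bay middle and touching the fence. Next, block C.

```bash
python3 -m creep '[{"x":-0.0233,"y":0.0397,"z":0,"wx":0,"wy":0,"wz":4.9,"hand":0.055},{"x":-0.0233,"y":0.0397,"z":0,"wx":0,"wy":0,"wz":4.9,"hand":0.055},{"x":-0.0233,"y":0.0397,"z":0,"wx":0,"wy":0,"wz":4.9,"hand":0.055},{"x":-0.0233,"y":0.0397,"z":0,"wx":0,"wy":0,"wz":4.9,"hand":0.055},{"x":0,"y":0,"z":0,"wx":0,"wy":0,"wz":0,"hand":0.055},{"x":0,"y":0,"z":0,"wx":0,"wy":0,"wz":0,"hand":0.055}]'|head -1; python3 blk.py; python3 st.py
```

```text
t: 35.3
body [256. 178.] [ 458.3 -139.7] [50.6 61.8] 8.3
body [ 67. 175.] [427.7  56.9] [52.2 69.7] 4.7
body [156. 155.] [464.8 -34.3] [63.4 51. ] 78.6
body [441.  95.] [ 549.3 -279. ] [ 75.8 240.3] 79.8
body [195.   6.] [606.2 -57. ] [14.8 39.2] 9.6
body [35. 12.] [583.6  90.3] [56.1 27.4] 82.4
hex [256. 185.] [ 458. -139.] [34.8 29.2] 9.6
hex [ 52. 182.] [428.5  55.8] [30.  39.4] 32.7
hex [148. 159.] [465.3 -33.7] [32.  34.8] 77.7
hex [474.   7.] [ 638.1 -295.2] [15.2 41. ] 9.6
hex [191.   3.] [602.4 -58.7] [ 6.8 29.3] 9.6
hex [25. 11.] [573.6  79.9] [17.5 39.2] 9.6
bay [479. 243.] [ 416.2 -433.7] [89.2 22.5] 72.4
bay [354. 184.] [ 464.5 -254. ] [80.8 59.4] 79.9
bay [391.  86.] [ 575.1 -273.8] [ 80.8 160.6] 79.8
t 35.4 tcp [ 0.4577 -0.1394  0.1575] rig [-0.1416 -0.2922  0.1575] theta_y -80.53 zax [ 0.001 -0.    -1.   ] F [0.3 0.7 0.4] open 0.0549 q [-0.4  -0.19  1.85 -0.    1.48  1.  ]
```

```bash
python3 -m creep '[{"x":0.0004,"y":0,"z":-0.05,"wx":0,"wy":0,"wz":0,"hand":0.055},{"x":0,"y":0,"z":-0.05,"wx":0,"wy":0,"wz":0,"hand":0.055},{"x":0,"y":0,"z":-0.0325,"wx":0,"wy":0,"wz":0,"hand":0.055},{"x":0,"y":0,"z":-0.015,"wx":0,"wy":0,"wz":0,"hand":0.055},{"x":0,"y":0,"z":0,"wx":0,"wy":0,"wz":0,"hand":0.055},{"x":0,"y":0,"z":0,"wx":0,"wy":0,"wz":0,"hand":0.02},{"x":0,"y":0,"z":0,"wx":0,"wy":0,"wz":0,"hand":0.02},{"x":0,"y":0,"z":0,"wx":0,"wy":0,"wz":0,"hand":0.02},{"x":0,"y":0,"z":0,"wx":0,"wy":0,"wz":0,"hand":0.02}]' 40; python3 -m creep '[{"x":0,"y":0,"z":0.03,"wx":0,"wy":0,"wz":0,"hand":0.02},{"x":0,"y":0,"z":0.04,"wx":0,"wy":0,"wz":0,"hand":0.02},{"x":0.032,"y":-0.0356,"z":0,"wx":0,"wy":0,"wz":-4.9,"hand":0.02},{"x":0.032,"y":-0.0356,"z":0,"wx":0,"wy":0,"wz":-4.9,"hand":0.02},{"x":0.032,"y":-0.0356,"z":0,"wx":0,"wy":0,"wz":-4.9,"hand":0.02},{"x":0.032,"y":-0.0356,"z":0,"wx":0,"wy":0,"wz":-4.9,"hand":0.02},{"x":0,"y":0,"z":0,"wx":0,"wy":0,"wz":0,"hand":0.02},{"x":0,"y":0,"z":0,"wx":0,"wy":0,"wz":0,"hand":0.02}]'; python3 st.py
```

```text
t: 36.52
tool_pos: [0.4581, -0.1391, 0.0108]
orientation: [3.129, 0.261, 0.003]
force: [-0.4, -1.2, 5.6]
opening: 0.0296
t: 37.52
tool_pos: [0.5842, -0.2802, 0.0784]
orientation: [-3.128, 0.275, 0.004]
force: [0.1, -0.4, -2.7]
opening: 0.0298
t 37.52 tcp [ 0.5842 -0.2802  0.0784] rig [ 0.0023 -0.4153  0.0784] theta_y -100.05 zax [-0.002  0.002 -1.   ] F [ 0.1 -0.4 -2.7] open 0.0298 q [-0.53  0.33  1.46  0.    1.36  1.22]
```

```bash
python3 -m creep '[{"x":0.0016,"y":-0.0016,"z":-0.03,"wx":0,"wy":0,"wz":0,"hand":0.02},{"x":0,"y":0,"z":-0.026,"wx":0,"wy":0,"wz":0,"hand":0.02},{"x":0,"y":0,"z":0,"wx":0,"wy":0,"wz":0,"hand":0.02},{"x":0,"y":0,"z":0,"wx":0,"wy":0,"wz":0,"hand":0.02}]'|sed -n '2p;4p'; python3 -m creep '[{"x":-0.0004,"y":-0.002,"z":0,"wx":0,"wy":0,"wz":0,"hand":0.02},{"x":0,"y":0,"z":0,"wx":0,"wy":0,"wz":0,"hand":0.02}]'|sed -n '2p;4p';python3 -m creep '[{"x":-0.0004,"y":-0.002,"z":0,"wx":0,"wy":0,"wz":0,"hand":0.02},{"x":0,"y":0,"z":0,"wx":0,"wy":0,"wz":0,"hand":0.02}]'|sed -n '2p;4p'; python3 st.py
```

```text
tool_pos: [0.5871, -0.2822, 0.0251]
force: [0.6, -1.2, -1.5]
tool_pos: [0.5871, -0.2851, 0.025]
force: [0.5, 0.2, -2.3]
tool_pos: [0.5865, -0.2859, 0.0241]
force: [1.3, 5.3, -0.7]
t 38.52 tcp [ 0.5865 -0.2859  0.0241] rig [ 0.0053 -0.4207  0.0241] theta_y -100.07 zax [ 0.001  0.001 -1.   ] F [ 1.3  5.3 -0.7] open 0.0295 q [-0.53  0.39  1.48  0.    1.27  1.21]
```

```bash
python3 -m creep '[{"x":0,"y":0.0006,"z":-0.003,"wx":0,"wy":0,"wz":0,"hand":0.02},{"x":0,"y":0,"z":-0.003,"wx":0,"wy":0,"wz":0,"hand":0.02},{"x":0,"y":0,"z":-0.001,"wx":0,"wy":0,"wz":0,"hand":0.02},{"x":0,"y":0,"z":0,"wx":0,"wy":0,"wz":0,"hand":0.02}]'|sed -n '2p;4p'; python3 -m creep '[{"x":0,"y":0,"z":0,"wx":0,"wy":0,"wz":0,"hand":0.055},{"x":0,"y":0,"z":0,"wx":0,"wy":0,"wz":0,"hand":0.055},{"x":0,"y":0,"z":0,"wx":0,"wy":0,"wz":0,"hand":0.055},{"x":0,"y":0,"z":0.04,"wx":0,"wy":0,"wz":0,"hand":0.055},{"x":0,"y":0,"z":0.05,"wx":0,"wy":0,"wz":0,"hand":0.055},{"x":-0.0243,"y":0.0504,"z":0.05,"wx":0,"wy":0,"wz":0,"hand":0.055},{"x":-0.0243,"y":0.0504,"z":0,"wx":0,"wy":0,"wz":0,"hand":0.055},{"x":-0.0243,"y":0.0504,"z":0,"wx":0,"wy":0,"wz":-0.5,"hand":0.055},{"x":-0.0243,"y":0.0504,"z":0,"wx":0,"wy":0,"wz":-0.5,"hand":0.055},{"x":-0.0243,"y":0.0504,"z":0,"wx":0,"wy":0,"wz":-0.3,"hand":0.055}]'|head -2; python3 -m creep '[{"x":0,"y":0,"z":0,"wx":0,"wy":0,"wz":0,"hand":0.055},{"x":0,"y":0,"z":0,"wx":0,"wy":0,"wz":0,"hand":0.055}]'|head -1; python3 blk.py; python3 chk.py; python3 st.py
```

```text
tool_pos: [0.5863, -0.2858, 0.0188]
force: [-7.1, 7.3, 15.2]
t: 40.28
tool_pos: [0.4677, -0.0411, 0.1482]
t: 40.52
body [164. 227.] [440.7  64.1] [39.6 78. ] 29.0
body [247. 184.] [465.3 -33.2] [62.1 50.5] 78.7
body [506. 128.] [ 472.7 -294. ] [16.5 94.9] 81.1
body [481.  19.] [ 574.7 -271.4] [56.9 30. ] 78.7
body [233.  16.] [616.7 -50.9] [45.5 34.2] 78.7
body [78. 75.] [619.9 120.2] [120.3  90.8] 82.4
hex [158. 241.] [434.5  63.7] [13.5 35.8] 38.5
hex [246. 192.] [465.6 -32.6] [30. 34.] 78.7
hex [503.   8.] [ 575.1 -268. ] [18.8 14.7] 78.7
hex [232.  14.] [612.5 -51.7] [41.6 25.9] 78.7
hex [74. 76.] [614.1 110.3] [99.9 82. ] 82.3
bay [447. 140.] [ 464.4 -254. ] [80.8 59.3] 79.7
bay [454.  79.] [ 526.2 -265.1] [80.8 60.2] 79.7
bay [431.  25.] [ 583.9 -246.3] [23.8 42.5] 81.3
T body [229. 239.] [426.1  44.5] [45.2 37. ] 1.7
T body [266. 168.] [634.6 -56.9] [39.7 22.1] 78.9
T body [349. 192.] [ 553.9 -282.4] [ 74.6 256.6] 80.1
T hex [226. 239.] [423.1  48.8] [16.7 29.5] 73.9
T hex [346. 185.] [ 582.8 -284.3] [31.6 34.5] 1.7
T hex [266. 168.] [628.8 -56.5] [38.8 21.6] 78.9
T hex [350. 163.] [ 647.1 -296.3] [32.3 34.9] 1.6
t 40.67 tcp [ 0.469  -0.0434  0.1483] rig [-0.1429 -0.1956  0.1483] theta_y -101.46 zax [ 0. -0. -1.] F [-0.6  0.3  0.2] open 0.0548 q [-0.2  -0.21  1.88 -0.    1.46  1.57]
```

```bash
python3 -m creep '[{"x":-0.0035,"y":0.0103,"z":-0.05,"wx":0,"wy":0,"wz":0,"hand":0.055},{"x":0,"y":0,"z":-0.05,"wx":0,"wy":0,"wz":0,"hand":0.055},{"x":0,"y":0,"z":-0.025,"wx":0,"wy":0,"wz":0,"hand":0.055},{"x":0,"y":0,"z":-0.013,"wx":0,"wy":0,"wz":0,"hand":0.055},{"x":0,"y":0,"z":0,"wx":0,"wy":0,"wz":0,"hand":0.055},{"x":0,"y":0,"z":0,"wx":0,"wy":0,"wz":0,"hand":0.02},{"x":0,"y":0,"z":0,"wx":0,"wy":0,"wz":0,"hand":0.02},{"x":0,"y":0,"z":0,"wx":0,"wy":0,"wz":0,"hand":0.02},{"x":0,"y":0,"z":0,"wx":0,"wy":0,"wz":0,"hand":0.02}]' 40; python3 -m creep '[{"x":0,"y":0,"z":0.03,"wx":0,"wy":0,"wz":0,"hand":0.02},{"x":0,"y":0,"z":0.04,"wx":0,"wy":0,"wz":0,"hand":0.02},{"x":0.0119,"y":-0.0476,"z":0,"wx":0,"wy":0,"wz":0.3,"hand":0.02},{"x":0.0119,"y":-0.0476,"z":0,"wx":0,"wy":0,"wz":0.3,"hand":0.02},{"x":0.0119,"y":-0.0476,"z":0,"wx":0,"wy":0,"wz":0.3,"hand":0.02},{"x":0.0119,"y":-0.0476,"z":0,"wx":0,"wy":0,"wz":0.3,"hand":0.02},{"x":0.0119,"y":-0.0466,"z":0,"wx":0,"wy":0,"wz":0.2,"hand":0.02},{"x":0,"y":0,"z":0,"wx":0,"wy":0,"wz":0,"hand":0.02},{"x":0,"y":0,"z":0,"wx":0,"wy":0,"wz":0,"hand":0.02}]'; python3 st.py
```

```text
t: 41.8
tool_pos: [0.4659, -0.0326, 0.0113]
orientation: [3.125, -0.311, 0.003]
force: [-0.6, -2.8, 6.0]
opening: 0.0297
t: 42.92
tool_pos: [0.5237, -0.2683, 0.0791]
orientation: [-3.128, 0.274, 0.003]
force: [0.2, 0.9, -4.0]
opening: 0.03
t 42.92 tcp [ 0.5237 -0.2683  0.0791] rig [-0.0593 -0.4115  0.0791] theta_y -100.01 zax [-0.002  0.002 -1.   ] F [ 0.2  0.9 -4. ] open 0.03 q [-0.56  0.17  1.64  0.    1.33  1.18]
```

```bash
python3 -m creep '[{"x":0.0005,"y":-0.0022,"z":-0.03,"wx":0,"wy":0,"wz":0,"hand":0.02},{"x":0,"y":0,"z":-0.026,"wx":0,"wy":0,"wz":0,"hand":0.02},{"x":0,"y":0,"z":0,"wx":0,"wy":0,"wz":0,"hand":0.02},{"x":0,"y":0,"z":0,"wx":0,"wy":0,"wz":0,"hand":0.02}]'|sed -n '2p;4p'; python3 -m creep '[{"x":-0.0004,"y":-0.002,"z":0,"wx":0,"wy":0,"wz":0,"hand":0.02},{"x":0,"y":0,"z":0,"wx":0,"wy":0,"wz":0,"hand":0.02}]'|sed -n '2p;4p';python3 -m creep '[{"x":-0.0004,"y":-0.0015,"z":0,"wx":0,"wy":0,"wz":0,"hand":0.02},{"x":0,"y":0,"z":0,"wx":0,"wy":0,"wz":0,"hand":0.02}]'|sed -n '2p;4p'; python3 st.py
```

```text
tool_pos: [0.5255, -0.2706, 0.0252]
force: [-0.2, -0.4, -3.9]
tool_pos: [0.5252, -0.2738, 0.0254]
force: [0.3, 0.2, -4.0]
tool_pos: [0.5245, -0.2746, 0.0245]
force: [0.0, 1.2, -2.8]
t 43.92 tcp [ 0.5245 -0.2746  0.0245] rig [-0.0577 -0.4176  0.0245] theta_y -99.99 zax [ 0.001  0.    -1.   ] F [ 0.   1.2 -2.8] open 0.0296 q [-0.57  0.24  1.67  0.    1.23  1.18]
```

```bash
python3 -m creep '[{"x":-0.0001,"y":-0.0008,"z":0,"wx":0,"wy":0,"wz":0,"hand":0.02},{"x":0,"y":0.0004,"z":-0.003,"wx":0,"wy":0,"wz":0,"hand":0.02},{"x":0,"y":0,"z":-0.003,"wx":0,"wy":0,"wz":0,"hand":0.02},{"x":0,"y":0,"z":-0.0005,"wx":0,"wy":0,"wz":0,"hand":0.02},{"x":0,"y":0,"z":0,"wx":0,"wy":0,"wz":0,"hand":0.02}]'|sed -n '2p;4p'; python3 -m creep '[{"x":0,"y":0,"z":0,"wx":0,"wy":0,"wz":0,"hand":0.055},{"x":0,"y":0,"z":0,"wx":0,"wy":0,"wz":0,"hand":0.055},{"x":0,"y":0,"z":0,"wx":0,"wy":0,"wz":0,"hand":0.055},{"x":0,"y":0,"z":0.04,"wx":0,"wy":0,"wz":0,"hand":0.055},{"x":0,"y":0,"z":0.05,"wx":0,"wy":0,"wz":0,"hand":0.055},{"x":-0.0163,"y":0.0553,"z":0.05,"wx":0,"wy":0,"wz":2,"hand":0.055},{"x":-0.0163,"y":0.0553,"z":0,"wx":0,"wy":0,"wz":2,"hand":0.055},{"x":-0.0163,"y":0.0553,"z":0,"wx":0,"wy":0,"wz":2,"hand":0.055},{"x":-0.0163,"y":0.0553,"z":0,"wx":0,"wy":0,"wz":2,"hand":0.055},{"x":-0.0163,"y":0.0553,"z":0,"wx":0,"wy":0,"wz":2,"hand":0.055}]'|head -2; python3 -m creep '[{"x":-0.0163,"y":0.0553,"z":0,"wx":0,"wy":0,"wz":2,"hand":0.055},{"x":0,"y":0,"z":0,"wx":0,"wy":0,"wz":0,"hand":0.055},{"x":0,"y":0,"z":0,"wx":0,"wy":0,"wz":0,"hand":0.055}]'|head -1; python3 blk.py|grep -v bay; python3 chk.py; python3 st.py
```

```text
tool_pos: [0.5244, -0.2747, 0.0194]
force: [-6.0, 9.5, 12.6]
t: 45.8
tool_pos: [0.445, -0.0074, 0.1488]
t: 46.18
body [  3. 170.] [430.8 301. ] [ 7.9 11.1] 80.5
body [243. 181.] [428.   58.7] [49.7 62.2] 3.2
body [122.  15.] [571. 166.] [ 36.7 196.7] 2.1
hex [242. 188.] [428.1  59.8] [33.9 29.2] 2.2
hex [  3. 170.] [436.5 280. ] [ 7.3 10.1] 80.5
hex [167.  10.] [575.9 126.7] [114.2   9.8] 84.6
T body [265. 172.] [622.2 -55.5] [44.8 38.1] 1.7
T body [346. 194.] [ 554.4 -282.4] [ 74.8 256.1] 79.7
T hex [309. 268.] [ 347.7 -181.5] [21.5 16.6] 1.7
T hex [342. 207.] [ 522.6 -272.6] [33.6 31.5] 89.5
T hex [346. 185.] [ 582.8 -284.3] [31.6 34.5] 1.7
T hex [266. 171.] [618.2 -55.1] [40.8 37.2] 1.6
T hex [350. 164.] [ 647.1 -296.3] [32.3 34.8] 1.6
t 46.33 tcp [0.4296 0.0453 0.1487] rig [-0.1935 -0.1128  0.1487] theta_y -88.11 zax [-0. -0. -1.] F [ 0.6 -0.5 -0.8] open 0.0551 q [-0.01 -0.32  1.98 -0.    1.49  1.52]
```

```bash
python3 -m creep '[{"x":-0.0016,"y":0.0137,"z":-0.05,"wx":0,"wy":0,"wz":0,"hand":0.055},{"x":0,"y":0,"z":-0.05,"wx":0,"wy":0,"wz":0,"hand":0.055},{"x":0,"y":0,"z":-0.025,"wx":0,"wy":0,"wz":0,"hand":0.055},{"x":0,"y":0,"z":-0.013,"wx":0,"wy":0,"wz":0,"hand":0.055},{"x":0,"y":0,"z":0,"wx":0,"wy":0,"wz":0,"hand":0.055},{"x":0,"y":0,"z":0,"wx":0,"wy":0,"wz":0,"hand":0.02},{"x":0,"y":0,"z":0,"wx":0,"wy":0,"wz":0,"hand":0.02},{"x":0,"y":0,"z":0,"wx":0,"wy":0,"wz":0,"hand":0.02},{"x":0,"y":0,"z":0,"wx":0,"wy":0,"wz":0,"hand":0.02}]' 40; python3 -m creep '[{"x":0,"y":0,"z":0.03,"wx":0,"wy":0,"wz":0,"hand":0.02},{"x":0,"y":0,"z":0.04,"wx":0,"wy":0,"wz":0,"hand":0.02},{"x":0.006,"y":-0.0532,"z":0,"wx":0,"wy":0,"wz":-2,"hand":0.02},{"x":0.006,"y":-0.0532,"z":0,"wx":0,"wy":0,"wz":-2,"hand":0.02},{"x":0.006,"y":-0.0532,"z":0,"wx":0,"wy":0,"wz":-2,"hand":0.02},{"x":0.006,"y":-0.0532,"z":0,"wx":0,"wy":0,"wz":-2,"hand":0.02},{"x":0.006,"y":-0.0532,"z":0,"wx":0,"wy":0,"wz":-2,"hand":0.02},{"x":0.006,"y":-0.052,"z":0,"wx":0,"wy":0,"wz":-2,"hand":0.02},{"x":0,"y":0,"z":0,"wx":0,"wy":0,"wz":0,"hand":0.02},{"x":0,"y":0,"z":0,"wx":0,"wy":0,"wz":0,"hand":0.02}]'; python3 st.py
```

```text
t: 47.45
tool_pos: [0.4286, 0.06, 0.0117]
orientation: [3.141, 0.056, 0.003]
force: [-1.3, -2.3, 6.1]
opening: 0.0299
t: 48.7
tool_pos: [0.463, -0.2571, 0.0798]
orientation: [-3.128, 0.274, 0.002]
force: [-0.5, -0.3, -3.3]
opening: 0.0298
t 48.7 tcp [ 0.463  -0.2571  0.0798] rig [-0.1209 -0.4082  0.0798] theta_y -100.01 zax [-0.001  0.002 -1.   ] F [-0.5 -0.3 -3.3] open 0.0298 q [-0.6   0.02  1.8   0.    1.32  1.14]
```

```bash
python3 -m creep '[{"x":0.0002,"y":-0.0025,"z":-0.03,"wx":0,"wy":0,"wz":0,"hand":0.02},{"x":0,"y":0,"z":-0.026,"wx":0,"wy":0,"wz":0,"hand":0.02},{"x":0,"y":0,"z":0,"wx":0,"wy":0,"wz":0,"hand":0.02},{"x":0,"y":0,"z":0,"wx":0,"wy":0,"wz":0,"hand":0.02}]'|sed -n '2p;4p'; python3 -m creep '[{"x":-0.0004,"y":-0.002,"z":0,"wx":0,"wy":0,"wz":0,"hand":0.02},{"x":0,"y":0,"z":0,"wx":0,"wy":0,"wz":0,"hand":0.02}]'|sed -n '2p;4p';python3 -m creep '[{"x":-0.0004,"y":-0.0015,"z":0,"wx":0,"wy":0,"wz":0,"hand":0.02},{"x":0,"y":0,"z":0,"wx":0,"wy":0,"wz":0,"hand":0.02}]'|sed -n '2p;4p'; python3 -m creep '[{"x":-0.0001,"y":-0.001,"z":0,"wx":0,"wy":0,"wz":0,"hand":0.02},{"x":0,"y":0,"z":0,"wx":0,"wy":0,"wz":0,"hand":0.02}]'|sed -n '2p;4p'; python3 st.py
```

```text
tool_pos: [0.4645, -0.2596, 0.0257]
force: [0.0, 0.0, -2.7]
tool_pos: [0.4642, -0.2628, 0.0259]
force: [0.0, 0.0, -2.8]
tool_pos: [0.4633, -0.2636, 0.025]
force: [0.5, 2.6, -2.2]
tool_pos: [0.4633, -0.2637, 0.0247]
force: [1.2, 6.4, -0.3]
t 49.95 tcp [ 0.4633 -0.2637  0.0247] rig [-0.1198 -0.4148  0.0247] theta_y -99.98 zax [ 0.     0.002 -1.   ] F [ 1.2  6.4 -0.3] open 0.0296 q [-0.61  0.09  1.83  0.    1.22  1.13]
```

```bash
python3 -m creep '[{"x":0,"y":0.0008,"z":-0.003,"wx":0,"wy":0,"wz":0,"hand":0.02},{"x":0,"y":0,"z":-0.003,"wx":0,"wy":0,"wz":0,"hand":0.02},{"x":0,"y":0,"z":-0.0005,"wx":0,"wy":0,"wz":0,"hand":0.02},{"x":0,"y":0,"z":0,"wx":0,"wy":0,"wz":0,"hand":0.02}]'|sed -n '2p;4p'; python3 -m creep '[{"x":0,"y":0,"z":0,"wx":0,"wy":0,"wz":0,"hand":0.055},{"x":0,"y":0,"z":0,"wx":0,"wy":0,"wz":0,"hand":0.055},{"x":0,"y":0,"z":0,"wx":0,"wy":0,"wz":0,"hand":0.055},{"x":0,"y":0,"z":0.04,"wx":0,"wy":0,"wz":0,"hand":0.055},{"x":0,"y":0,"z":0.05,"wx":0,"wy":0,"wz":0,"hand":0.055},{"x":0,"y":0,"z":0.06,"wx":0,"wy":0,"wz":0,"hand":0.055},{"x":0.02,"y":0,"z":0.06,"wx":0,"wy":0,"wz":0,"hand":0.055},{"x":0.02,"y":0,"z":0,"wx":0,"wy":0,"wz":0,"hand":0.055},{"x":0,"y":0,"z":0,"wx":0,"wy":0,"wz":0,"hand":0.055},{"x":0,"y":0,"z":0,"wx":0,"wy":0,"wz":0,"hand":0.055}]'|head -2; cat > fin.py <<'E'
from blk import *
p,d,c=cam('wrist'); W=world(d,c); Z=W[...,2]; hsv=cv2.cvtColor(p,cv2.COLOR_RGB2HSV); g=(d>0)&(hsv[...,1]<70)&(W[...,1]<-.22)
a=np.radians(-10.1); px=np.array([np.cos(a),np.sin(a)]); py=np.array([-np.sin(a),np.cos(a)])
red=(d>0)&(hsv[...,1]>140)&((hsv[...,0]<8)|(hsv[...,0]>172))&(abs(Z-.02)<.02)
rr=rect(red,c,W,.028,60); print('red',rr); r0=np.array(rr[0][1])
O=r0-127*px-5*py
for r in rect(g&(Z>.062)&(Z<.085),c,W,.074,60): q=r[1]-O; print('hex own',round(q@px,1),round(q@py,1),r[2],r[3])
for r in rect(g&(Z>.042)&(Z<.085),c,W,.048,60): q=r[1]-O; print('body own',round(q@px,1),round(q@py,1),r[2],r[3])
save('fin.png',p)
E
python3 fin.py; python3 chk.py; python3 st.py
```

```text
tool_pos: [0.4631, -0.2636, 0.0197]
force: [-5.3, 9.9, 14.2]
t: 51.7
tool_pos: [0.5017, -0.2636, 0.226]
red [(array([254.,   5.]), array([ 682.2, -293.7]), array([79.1, 10.3]), 80.0)]
hex own -94.6 -1.7 [29.5 35.9] 79.7
hex own -33.4 -1.8 [29.5 34.1] 79.7
hex own 29.1 -1.5 [33.3 30. ] 49.6
hex own 93.4 -2.0 [29.  35.6] 79.7
body own -96.0 -1.3 [63.6 51.4] 80.1
body own -33.5 -1.4 [63.3 48.6] 80.1
body own 28.9 -1.8 [62.9 49. ] 79.1
body own 93.6 -1.7 [63.6 49.7] 80.0
T body [328. 226.] [ 469.3 -233.4] [18. 52.] 56.8
T body [333. 212.] [ 507.6 -252.3] [14.4 28.7] 1.7
T body [265. 171.] [622.2 -55.5] [44.8 38.1] 1.7
T body [350. 167.] [ 644.7 -298.5] [74.1 71.4] 80.6
T hex [266. 171.] [618.2 -55.1] [40.8 37.2] 1.6
T hex [350. 163.] [ 647.1 -296.3] [32.3 34.9] 1.6
t 51.8 tcp [ 0.5016 -0.2636  0.2262] rig [-0.0818 -0.4097  0.2262] theta_y -100.0 zax [-0.002  0.001 -1.   ] F [-0.3 -0.8 -0.1] open 0.055 q [-0.57  0.03  1.52 -0.    1.6   1.17]
```

View pics/fin.png

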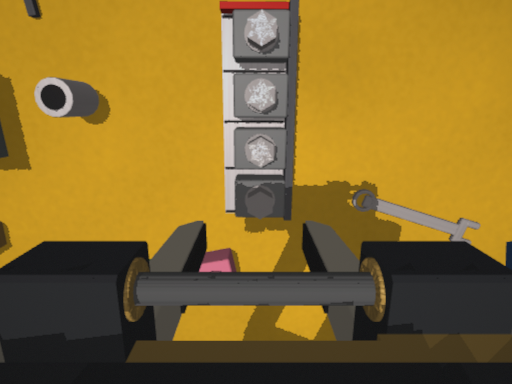

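All four blocks stand in their bays (hexes at (262,30), (261,95), (260,150), (259,198)), within about 2.5 mm by measurement. Retreat, wait a while in case one gets knocked, then re-check everything.

```bash
python3 -m creep '[{"x":-0.017,"y":0.052,"z":0,"wx":0,"wy":0,"wz":2,"hand":0.055},{"x":-0.017,"y":0.052,"z":0,"wx":0,"wy":0,"wz":2,"hand":0.055},{"x":-0.017,"y":0.052,"z":0,"wx":0,"wy":0,"wz":2,"hand":0.055},{"x":-0.017,"y":0.052,"z":0,"wx":0,"wy":0,"wz":2,"hand":0.055},{"x":-0.017,"y":0.052,"z":0,"wx":0,"wy":0,"wz":2,"hand":0.055},{"x":-0.017,"y":0.052,"z":0,"wx":0,"wy":0,"wz":2,"hand":0.055}]'|head -2; for i in 1 2 3 4 5 6 7 8; do python3 -m creep '[{"x":0,"y":0,"z":0,"wx":0,"wy":0,"wz":0,"hand":0.055},{"x":0,"y":0,"z":0,"wx":0,"wy":0,"wz":0,"hand":0.055},{"x":0,"y":0,"z":0,"wx":0,"wy":0,"wz":0,"hand":0.055},{"x":0,"y":0,"z":0,"wx":0,"wy":0,"wz":0,"hand":0.055},{"x":0,"y":0,"z":0,"wx":0,"wy":0,"wz":0,"hand":0.055},{"x":0,"y":0,"z":0,"wx":0,"wy":0,"wz":0,"hand":0.055},{"x":0,"y":0,"z":0,"wx":0,"wy":0,"wz":0,"hand":0.055},{"x":0,"y":0,"z":0,"wx":0,"wy":0,"wz":0,"hand":0.055},{"x":0,"y":0,"z":0,"wx":0,"wy":0,"wz":0,"hand":0.055},{"x":0,"y":0,"z":0,"wx":0,"wy":0,"wz":0,"hand":0.055}]'|head -1; done; cat > chk2.py <<'E'
from crank import *
p,d,c=cam('top'); W=world(d,c); Z=W[...,2]; hsv=cv2.cvtColor(p,cv2.COLOR_RGB2HSV); g=(d>0)&(hsv[...,1]<70)&(W[...,1]<-.22)&(W[...,1]>-.4)&(W[...,0]<.7)
a=np.radians(-10.1); px=np.array([np.cos(a),np.sin(a)]); py=np.array([-np.sin(a),np.cos(a)])
red=(d>0)&(hsv[...,1]>150)&((hsv[...,0]<8)|(hsv[...,0]>172))&(abs(Z-.02)<.02)&(W[...,1]<-.2)
r0=np.array(rect(red,c,W,.028,8)[0][1]); O=r0-127*px-5*py
for r in rect(g&(Z>.062)&(Z<.085),c,W,.074,10): q=r[1]-O; print('hex own',round(q@px,1),round(q@py,1),r[2])
for r in rect(g&(Z>.0425)&(Z<.085),c,W,.048,10): q=r[1]-O; print('body own',round(q@px,1),round(q@py,1),r[2],r[3])
print('handle',handle('top',(.52,.405),.04),hub('top'))
E
python3 chk2.py; python3 flap.py|head -6; python3 st.py
```

```text
t: 52.55
tool_pos: [0.3994, 0.0493, 0.2269]
t: 53.8
t: 55.05
t: 56.3
t: 57.55
t: 58.8
t: 60.05
t: 61.3
t: 62.55
hex own -94.9 -1.3 [30.5 30.7]
hex own -32.2 -1.7 [30.8 31.3]
hex own 29.3 -1.3 [31.4 33.5]
hex own 94.5 -1.6 [31.1 34.2]
body own -94.9 -1.5 [63.9 49.7] 80.1
body own -32.5 -2.0 [65.5 50.4] 78.9
body own 30.3 -1.6 [64.4 50. ] 79.2
body own 95.3 -2.1 [64.1 49.6] 78.8
handle [(array([520.7, 405.3]), array([21.5, 27.2]))] (array([0.514 , 0.3452, 0.0852]), np.int64(87), array([0.0831465 , 0.08462282, 0.08771166]))
top 0.065 80 [0.1032 0.1063 0.1098]
top 0.045 82 [0.1039 0.1064 0.1096]
top 0.02 83 [0.1036 0.1063 0.1094]
top -0.005 81 [0.1039 0.1068 0.11  ]
top -0.03 84 [0.1027 0.1062 0.109 ]
top -0.06 80 [0.1034 0.1063 0.1093]
t 62.8 tcp [0.4008 0.0481 0.2275] rig [-0.2225 -0.1138  0.2275] theta_y -87.98 zax [-0. -0. -1.] F [0.1 0.6 0.6] open 0.0548 q [-0.01 -0.44  1.92 -0.    1.66  1.53]
```

```bash
python3 -c "
from plant import robot
print(robot.close_job())"; python3 chk2.py
```

```text
the job is handed in; nothing more can be done
None
the job is handed in; nothing more can be done
```

The guard is shut, the crank is at the red mark one full turn on, and all four grey blocks stand in bays 1 to 4. The job is handed in; it gave no verdict.

**Order of work:** I folded the plain flap down first, then the lipped one. With the guard shut I wound the crank clockwise to the mark and one further full turn. Last I placed the blocks from the red stop outward, feeling each one touch the fence.

**Last checks, about 10 s after the last placing:**

| Item | Measured | Limit |
|---|---|---|
| Both flaps | upper faces at about 106 mm all across, as shut | below 0.08 rad |
| Crank handle | about 0.003 rad from the mark (close wrist view after release; the last top view, coarser, showed no shift) | ±0.2 rad |
| Blocks along the row | within 2.5 mm of bay middles | 10 mm |
| Blocks off the fence | about 1–2 mm by camera; fence contact was felt | 6 mm |
| Blocks square to the plate | about 1° | 0.1 rad (5.7°) |

**Problems and disagreements:**
- **First flap sweep missed:** the real fingertips end about 34 mm above the reported tool position, so the first pass touched nothing. I corrected for this from then on.
- **Crank handle slipped once:** it came out of the grip mid-turn, and I regripped it and finished. The turn count rests on the path followed, because the crank angle cannot be read directly.
- **Top camera bias:** it disagreed with the wrist camera by about 3–5 mm in places, so I used the wrist camera and touch instead.
- **Not measured:** I did not re-measure the nut, hex key, wrench and oil bottle. The socket's last reading was within about 3 mm of its first.

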